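# Find the socket for the strainer nut and pull it tight

## Robot

A 6-joint arm with a two-finger parallel gripper is mounted at the origin on the work surface. World frame = base frame: x ahead of the robot, y to its left, z up, the work surface at z = 0. Lengths are in m, angles in rad, forces in N, time in s.
With the tool pointing down it reaches from about 0.3 to 0.875 m from the base axis. Payload 6.4 kg.
Tool frame: the origin (TCP) lies between the finger pads; the fingertips stand ctrl.tip_reach ahead of it and the grasp point (between the pads) lies 11 mm behind it (ctrl.tip_reach is the distance from the TCP to the fingertips, in m); z points along the fingers, x is the direction in which the jaws open and shut, and the axes are right-handed (so a half turn about z gives the same grasp; the last joint's range is limited). The gripper opens to 85 mm and grips with 20 to 120 N. Pads are 22 mm wide; open, the fingers measure 114 mm over their backs; the gripper's body (76 mm by 85 mm) begins 54 mm behind the grasp point. The pads swing forward as they close: fully open they stand 13 mm farther back than shut.
Start: joints at [-1.334, 0.181, 1.607, -0, 1.354, -0.206], TCP at [0.246, -0.52, 0.239] pointing down, gripper open.
Joint ranges: [-2.99, 2.99], [-0.89, 2.07], [0.3, 2.58], [-1.14, 4.28], [0, 2.63], [-3.12, 3.12]. Speed limits (rad/s): [2.57, 2.57, 3.01, 3.14, 3.14, 3.14].

## Interface

Orientations are given as a unit quaternion [w, x, y, z].
In Python, from bench import telemetry, viewer, ticket, nets, ctrl gives the robot as it stands.
- The arm moves only by the tool step_arm, never from a script. Its argument "plan" is a list of rows, each a list of 2 entries, a list of its own where there are three numbers: the shift along the tool's x, y, z in m, then the turn, a rotation vector about the tool's x, y, z in degrees. A call has 1 to 5 rows; each row is the pose to reach, as a shift and turn from the pose commanded when the call began, along the tool's axes at that moment; what a row does not reach only later rows make up. A row lasts 1/10 s, in which the tool goes at most 50 mm and 8.59 degrees, less where a joint would pass 70% of its speed; a pose out of reach is approached as far as the arm can. A call with a gripper value outside its range is refused whole. "fingers" is the opening in per cent of the stroke, from 0 (shut) to 100 (fully open), set as the call begins (left out, the last holds). The fingers move at their own pace and stop on an object; the grip force is fixed at half the most. Time passes only in rows, so rows that repeat a pose let the fingers close. It gives the time, the measured TCP pose, the force and the opening at its end, in the units of the state.
- telemetry.get_obs(): the state, without advancing time (a new reading comes with each control period).
- viewer.camera(name): name is "side" or "top" or "wrist"; returns the picture (420x560x3 uint8, red, green, blue); there is no depth.
- viewer.get_calibration(name): a dict with "K" (3x3 intrinsics, pixels), "origin" and "orientation" of the camera in the world. Camera axes: x right, y up, looking along -z (the intrinsics and any distortion apply to the point x, -y, -z); pixel columns grow to the right and rows downward; lengths in m; the calibration is good to about 2 mm. A picture is of the moment at which its call begins: read the wrist's pose just before it. get_calibration takes no time and is no camera call; for the wrist camera it gives the pose at the moment of the call.
- ticket.hand_in(): hands the job in, once; it reports no verdict.
Trained networks look in the newest picture that a camera, given by its name, has taken for a name from the list of things; names that differ only in an ending like _2 or _b are one class to them, and where a whole thing is asked for, a point or a joint stands for the part that bears it (a point fixed in the world has none). Each returns a list of dicts, best first, with "score" (0 to 1); they miss things now and then, are a little off and sometimes report something else, mostly with a low value. They report only what shows in the picture. A call takes as long as a camera call. They do not tell look-alikes from the thing itself.
- nets.boxes_of(thing, camera): "extent" ([left, top, right, bottom] in pixels, round what is visible of it).
The state is a dict: "time_s": time; "q": joint angles; "dq": joint speeds; "joint_efforts": joint torques, N m; "eef_pos": TCP position; "eef_rot": TCP orientation; "wrist_force": force on the tool from outside, world axes, zero at the start; "torque": the same for the moment, N m; "opening": opening from 0.0 (shut) to 1.0 (fully open).
Only numpy, scipy, OpenCV 4.12 (cv2) and the standard library are available. Lean on these libraries where they do the work, as an engineer would, in place of code of your own. Each camera call takes 0.05 s, during which the arm holds its last target.

## Task

The lid nut of the chocolate strainer is still slack after cleaning. Try the unmarked sockets from the tray on it, standing any that does not fit back upright in the tray, and with the one that fits fully down over the nut turn it clockwise (seen from above) until the nut comes tight; finish still gripping that socket, upright and fully seated on the nut. Leave the mould, the scraper and the bowl alone.

Things in the scene. Friction and masses are not known exactly. Their poses are not given: they have to be found in the camera images.
- strainer: Fixed stainless chocolate strainer: round pot 132 mm across, two pipe stubs along its x axis reaching 106 mm from the centre, lid, clamp yoke along its y axis (34 x 142 mm, top 95.5 mm high; two round post heads 22 mm across, 100.5 mm high, 57 mm from the centre). Mid-yoke: washer 42 mm across, top 100 mm high, with the hex nut on it. Origin: centre of the underside; z up.
- nut_seat (a point): Centre of the nut's underside, on the washer, 100 mm above the counter; turns with the nut: x through the middle of a flat, z up. Bronze hex nut 24 mm across flats, 27.7 across corners, 15 mm high, top 2 mm narrowed to 23 mm round; a stud 16 mm across stands 4 mm out above it. A fully seated socket has its origin here.
- nut (a joint): Angle of the nut in rad, growing clockwise seen from above; 1.2 is tight (a hard stop). It starts slack, between 0.3 and 0.7. Turning it takes about 0.25 N m; it stays where it is left and does not rise or fall.
- socket_a: One of three loose black steel deep sockets, 80 mm long, standing mouth down; opening unmarked, size to be found by trying. Round: 30 mm across from 35 mm above the mouth to the top, nose below that 31, 35.5 or 42 mm across. Hex opening 24 mm deep. 190 to 530 g. Origin: centre of the mouth face; z up, x through the middle of a flat of the opening. Its place in the row is drawn anew each time.
- socket_b: One of three loose black steel deep sockets, 80 mm long, standing mouth down; opening unmarked, size to be found by trying. Round: 30 mm across from 35 mm above the mouth to the top, nose below that 31, 35.5 or 42 mm across. Hex opening 24 mm deep. 190 to 530 g. Origin: centre of the mouth face; z up, x through the middle of a flat of the opening. Its place in the row is drawn anew each time.
- socket_c: One of three loose black steel deep sockets, 80 mm long, standing mouth down; opening unmarked, size to be found by trying. Round: 30 mm across from 35 mm above the mouth to the top, nose below that 31, 35.5 or 42 mm across. Hex opening 24 mm deep. 190 to 530 g. Origin: centre of the mouth face; z up, x through the middle of a flat of the opening. Its place in the row is drawn anew each time.
- tray: Fixed aluminium tray, 115 (x) by 330 mm (y), rim 14 mm high, floor 4 mm thick; sockets stand in a row along y, 100 mm apart. One is too small (stops on the nut's top, 15 mm above the seat); one fits (drops to the washer, 1 mm clear all round, 10 degrees free turn either way); one is too large (drops on too, but spins round the nut without turning it). Origin: underside centre.
- mould: Clear polycarbonate chocolate mould, 135 x 275 x 24 mm, lying beyond the tray. Bystander. Origin: centre of the underside.
- scraper: Broad steel scraper with a black handle, 207 mm long (x), blade 150 mm wide, lying to the left of the strainer. Bystander. Origin: on the counter, under the handle.
- bowl: Small steel bowl of white chocolate drops, 140 mm across and 55 mm high, beyond the strainer. Bystander. Origin: centre of the underside.
There are look-alikes about, which are no part of the job. What is shaped like the socket_a but blue is not meant.

How it is judged:
On the way, in this order (a step that is already met when the one before it is completed fails the run):
1. the fitting socket is fully down over the nut while the nut is still slack (horizontal distance between socket_c and nut_seat below 0.004 m and z of socket_c in the frame of nut_seat below 0.004 m and angle between socket_c's own z axis and vertical below 0.09 rad and value of joint nut below 1.08 rad), for 0.1 s.
2. with that socket on it the nut has been turned tight (horizontal distance between socket_c and nut_seat below 0.004 m and z of socket_c in the frame of nut_seat below 0.004 m and angle between socket_c's own z axis and vertical below 0.09 rad and value of joint nut above 1.12 rad), for 0.1 s.
At the end, for the whole second after the job is handed in: The fitting socket is upright (5 deg) and fully down on the nut (within 4 mm in height and of its axis), the nut is tight (joint over 1.12), the gripper still holds that socket (over 2 N) at rest, and the other two stand upright (9 deg) on the tray floor (all of step 2 and contact force between the fingers and socket_c above 2 N and linear speed of socket_c below 0.05 m/s and x of socket_a in the frame of tray between -0.057 and 0.057 m and y of socket_a in the frame of tray between -0.165 and 0.165 m and z of each of socket_a, socket_b in the frame of tray below 0.012 m and angle between each of socket_a, socket_b's own z axis and vertical below 0.15 rad and x of socket_b in the frame of tray between -0.057 and 0.057 m and y of socket_b in the frame of tray between -0.165 and 0.165 m); the arm keeps its last pose, push and grip.
It fails at once if mould was pushed away (more than 25 mm) (distance of mould from where it was at the start of the episode above 0.025 m).
It fails at once if scraper was pushed away (more than 25 mm) (distance of scraper from where it was at the start of the episode above 0.025 m).
It fails at once if bowl was pushed away (more than 25 mm) (distance of bowl from where it was at the start of the episode above 0.025 m).
It also fails if it takes over 72 s, if anything falls off the work surface, if the arm or the gripper's body presses on something with over 40 N, if the wrist force passes 120 N, or if a joint passes its speed limit or range.

## Working session

There is one attempt and no reset: what is moved stays moved. The work goes in short steps, Python scripts to look and compute and a tool call to move; the robot and the scene stay as the last step left them, time stands still between calls to the robot, and variables do not carry over. Pictures are saved under pics/ and viewed, and the job is handed in when it is done.

Besides the shell and the picture viewer there is one more tool, called after ">>>" in YAML: its name, and indented under it one key for each argument. step_arm: Moves the arm, as the interface text tells. Its arguments: {"type":"object","properties":{"plan":{"type":"array"},"fingers":{"type":"number"}},"required":["plan"]}

```bash
ls; mkdir -p pics
python3 - <<'E'
from bench import telemetry, viewer, nets, ctrl
import cv2
print(telemetry.get_obs()); print(ctrl.tip_reach)
for n in ["side","top","wrist"]:
    im=viewer.camera(n); cv2.imwrite(f"pics/{n}0.png",im[:,:,::-1]); print(n,viewer.get_calibration(n))
    for t in ["socket_a","nut_seat","strainer","tray","mould","scraper","bowl"]:
        print(t,[(d['score'],d['extent']) for d in nets.boxes_of(t,n)])
print(telemetry.get_obs()['time_s'])
E
```

```text
pics
{'time_s': 0.0, 'q': array([-1.33432139e+00,  1.81514100e-01,  1.60801928e+00, -1.10132280e-05,
        1.35380496e+00, -2.06315080e-01]), 'dq': array([-3.97973529e-04,  9.57006781e-05, -2.53307591e-04,  1.67221308e-03,
       -1.74383661e-04,  1.49307285e-03]), 'joint_efforts': array([-5.67670559e-04, -4.44880092e+01, -3.51336086e+01, -3.57825384e-04,
        9.14423639e-03,  1.21728667e-05]), 'eef_pos': array([ 0.24624023, -0.51900359,  0.23839385]), 'eef_rot': array([-6.03955784e-04,  8.45122221e-01, -5.34572418e-01, -6.30172059e-04]), 'wrist_force': array([-0.28901266, -0.4959863 , -0.02813688]), 'torque': array([-0.03546135, -0.02378436, -0.05611333]), 'opening': 1.0019257012414828}
0.008
side {'K': array([[380.47391613,   0.        , 281.06309982],
       [  0.        , 380.47391613, 213.71930255],
       [  0.        ,   0.        ,   1.        ]]), 'origin': array([0.26465569, 0.83886452, 0.56235365]), 'orientation': array([-0.17371766, -0.09429032,  0.47571036,  0.85710627])}
socket_a [(0.82, [369.1, 191.2, 392.4, 222.6]), (0.72, [337.4, 182.6, 344.5, 210.5]), (0.62, [3
[... 754 characters left out ...]
241.9]), (0.53, [350.9, 244.3, 372.6, 257.0])]
nut_seat [(0.37, [229.8, 226.4, 236.6, 235.3]), (0.15, [101.7, 199.0, 166.5, 286.5])]
strainer [(0.82, [198.8, 182.8, 264.7, 276.9])]
tray [(0.71, [328.9, 209.2, 468.8, 274.1])]
mould []
scraper [(0.68, [101.4, 197.8, 167.8, 285.5])]
bowl [(0.8, [286.4, 105.6, 343.0, 162.4])]
wrist {'K': array([[323.64683328,   0.        , 278.74480875],
       [  0.        , 323.64683328, 204.25116191],
       [  0.        ,   0.        ,   1.        ]]), 'origin': array([ 0.31188534, -0.48852147,  0.37330646]), 'orientation': array([ 0.83629435, -0.12238818,  0.07789542, -0.52873925])}
socket_a []
nut_seat []
strainer []
tray []
mould []
scraper []
bowl []
1.2
```

View pics/top0.png

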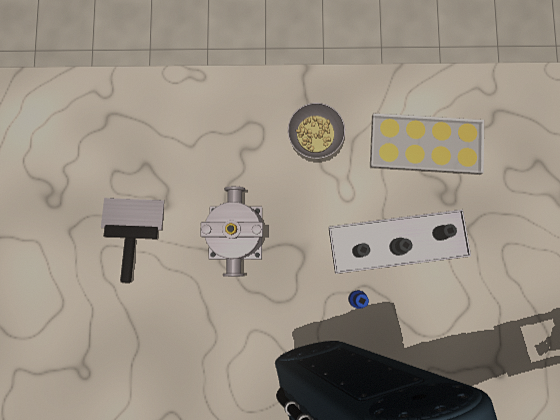

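View pics/side0.png

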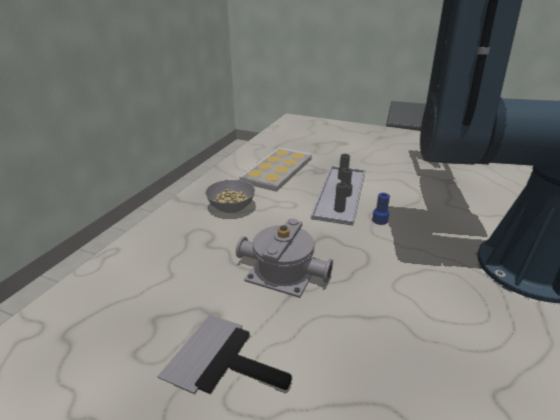

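View pics/wrist0.png

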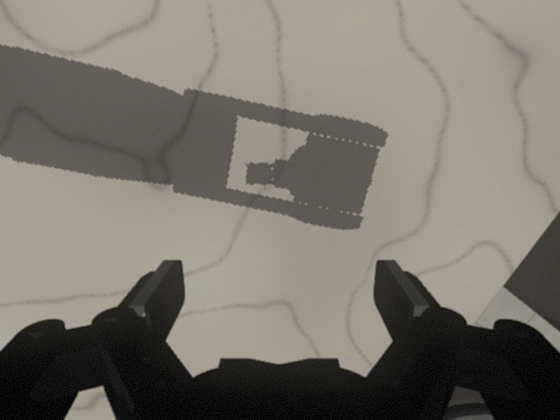

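```bash
cat > h.py <<'E'
import numpy as np
from bench import telemetry, viewer, nets, ctrl
from scipy.spatial.transform import Rotation as R
import cv2
def rot(q): return R.from_quat(np.r_[q[1:],q[0]])
def ray(cal,u,v):
    K=cal['K']; d=np.array([(u-K[0,2])/K[0,0],-(v-K[1,2])/K[1,1],-1.])
    return np.array(cal['origin']),rot(cal['orientation']).apply(d)
def atz(cal,u,v,z):
    o,d=ray(cal,u,v); return o+d*(z-o[2])/d[2]
def tri(rs):
    A=np.zeros((3,3));b=np.zeros(3)
    for o,d in rs:
        d=d/np.linalg.norm(d);P=np.eye(3)-np.outer(d,d);A+=P;b+=P@o
    p=np.linalg.solve(A,b); return p,[np.linalg.norm(np.cross(d/np.linalg.norm(d),p-o)) for o,d in rs]
def proj(cal,p):
    c=rot(cal['orientation']).inv().apply(np.array(p)-cal['origin']);K=cal['K']
    return K[0,0]*c[0]/-c[2]+K[0,2],K[1,1]*-c[1]/-c[2]+K[1,2]
def state(): 
    s=telemetry.get_obs(); r=rot(s['eef_rot']).as_matrix()
    print('t',round(s['time_s'],2),'tcp',s['eef_pos'].round(4),'x',r[:,0].round(3),'z',r[:,2].round(3),'F',s['wrist_force'].round(1),'T',s['torque'].round(2),'op',round(s['opening'],3),'q',s['q'].round(2)); return s
E
python3 - <<'E'
from h import *
a=cv2.imread('pics/top0.png')[195:315,190:480]; b=cv2.imread('pics/side0.png')[140:250,220:410]
cv2.imwrite('pics/c1.png',cv2.resize(a,(780,323),interpolation=cv2.INTER_CUBIC)); cv2.imwrite('pics/c2.png',cv2.resize(b,(760,440),interpolation=cv2.INTER_CUBIC))
T=viewer.get_calibration('top')
for n,u,v,z in [('L',361,250,.084),('M',400,246,.084),('R',445,231,.084),('blue',358,299,.08),('nut',231,229,.119)]: print(n,atz(T,u,v,z).round(3))
for c in [(330,227),(463,210),(469,254),(336,272)]: print('tray',atz(T,*c,.014).round(3))
E
```

```text
L [ 0.466 -0.063  0.084]
M [ 0.474 -0.151  0.084]
R [ 0.508 -0.255  0.084]
blue [ 0.356 -0.053  0.08 ]
nut [0.512 0.23  0.119]
tray [0.525 0.    0.014]
tray [ 0.565 -0.324  0.014]
tray [ 0.458 -0.333  0.014]
tray [ 0.417 -0.012  0.014]
```

View pics/c1.png

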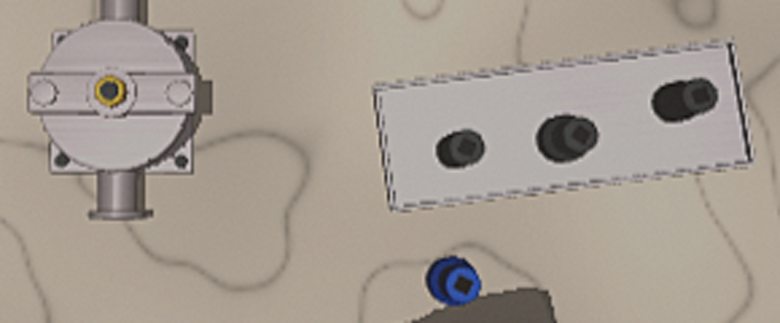

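View pics/c2.png

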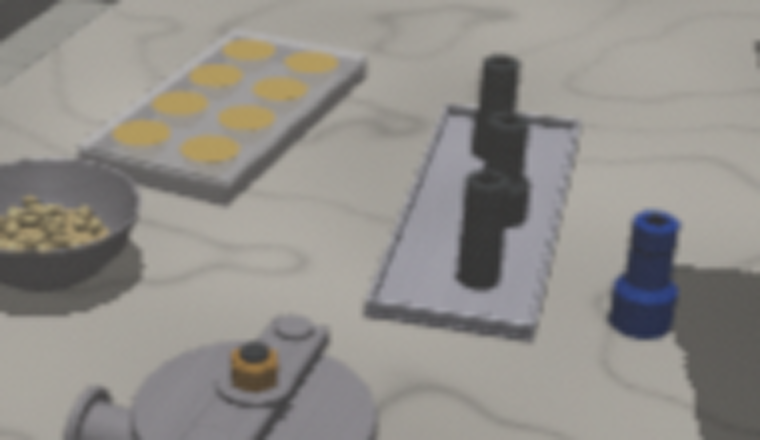

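>>> step_arm:
  plan:
    - [[-0.007,-0.034,-0.007],[0,0,-8]]
    - [[-0.014,-0.068,-0.014],[0,0,-16]]
    - [[-0.021,-0.102,-0.021],[0,0,-24]]
    - [[-0.028,-0.137,-0.028],[0,0,-32]]
    - [[-0.034,-0.172,-0.034],[0,0,-40]]

```text
time_s: 1.7
eef_pos: [0.3883, -0.4142, 0.2738]
eef_rot: [0.0, 0.978, -0.211, 0.0]
wrist_force: [-0.4, -0.0, -0.4]
opening: 0.996
```

```bash
cat >> h.py <<'E'
def togo(p,ang,cur=None):
    "shift & turn to reach world tcp p with tool z down, tool x heading ang deg"
    s=state(); Rc=rot(s['eef_rot']); a=np.radians(ang)
    X=np.array([np.cos(a),np.sin(a),0]);Z=np.array([0,0,-1.]);Y=np.cross(Z,X)
    Rt=R.from_matrix(np.c_[X,Y,Z])
    print('shift',Rc.inv().apply(np.array(p)-s['eef_pos']).round(4),'turn',np.degrees((Rc.inv()*Rt).as_rotvec()).round(2))
E
python3 -c "
from h import *
togo([.5,-.34,.30],7)"
```

```text
t 1.7 tcp [ 0.3883 -0.4142  0.2738] x [ 0.911 -0.412  0.   ] z [ 0. -0. -1.] F [-0.4 -0.  -0.4] T [0.04 0.01 0.01] op 0.996 q [-1.03  0.14  1.59  0.    1.42 -0.6 ]
shift [ 0.0713 -0.1137 -0.0262] turn [ 2.000e-02 -2.000e-02 -3.131e+01]
```

>>> step_arm:
  plan:
    - [[0.018,-0.028,-0.007],[0,0,-8]]
    - [[0.036,-0.056,-0.014],[0,0,-16]]
    - [[0.054,-0.085,-0.02],[0,0,-24]]
    - [[0.071,-0.114,-0.026],[0,0,-31.3]]
    - [[0.071,-0.114,-0.026],[0,0,-31.3]]

```text
time_s: 2.2
eef_pos: [0.5023, -0.3387, 0.3003]
eef_rot: [0.0, 0.998, 0.062, 0.001]
wrist_force: [-0.5, -0.8, 0.3]
opening: 0.999
```

```bash
python3 -c "
from h import *
import pickle
state()
c=viewer.get_calibration('wrist'); im=viewer.camera('wrist'); cv2.imwrite('pics/w1.png',im[:,:,::-1]); pickle.dump(c,open('w1.pkl','wb'))
print([(d['score'],d['extent']) for d in nets.boxes_of('socket_a','wrist')])
T=viewer.get_calibration('top')
viewer.camera('top')
print(c)
"
```

```text
t 2.2 tcp [ 0.5023 -0.3387  0.3003] x [0.992 0.123 0.002] z [ 0.002 -0.    -1.   ] F [-0.5 -0.8  0.3] T [-0.03 -0.01  0.08] op 0.999 q [-0.79  0.2   1.46  0.    1.48 -0.91]
[(0.91, [254.6, 0.0, 292.7, 39.2]), (0.6, [277.4, 96.6, 308.6, 125.5])]
{'K': array([[323.64683328,   0.        , 278.74480875],
       [  0.        , 323.64683328, 204.25116191],
       [  0.        ,   0.        ,   1.        ]]), 'origin': array([ 0.49239266, -0.26642172,  0.43426768]), 'orientation': array([ 0.98753802, -0.14469096, -0.01005522,  0.06109075])}
```

View pics/w1.png

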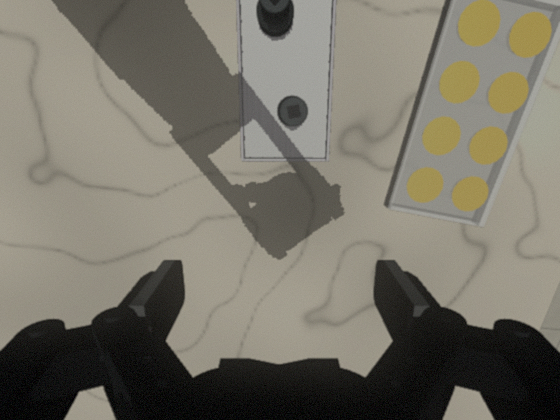

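```bash
python3 -c "
from h import *
import pickle
c=pickle.load(open('w1.pkl','rb'));T=viewer.get_calibration('top')
print(tri([ray(c,293,110.8),ray(T,450.8,230.3)]))
print(atz(c,293,110.8,.084))
for u,v in [(243,158),(327,159)]: print(atz(c,u,v,.014).round(4))
a=cv2.imread('pics/w1.png')[70:170,230:340]
cv2.imwrite('pics/c3.png',cv2.resize(a,(660,600),interpolation=cv2.INTER_CUBIC))
"
```

```text
(array([ 0.50884041, -0.2678968 ,  0.08500693]), [np.float64(0.0005952375255540886), np.float64(0.0005952375255542314)])
[ 0.50829448 -0.26797177  0.084     ]
[ 0.455  -0.3347  0.014 ]
[ 0.5636 -0.3225  0.014 ]
```

View pics/c3.png

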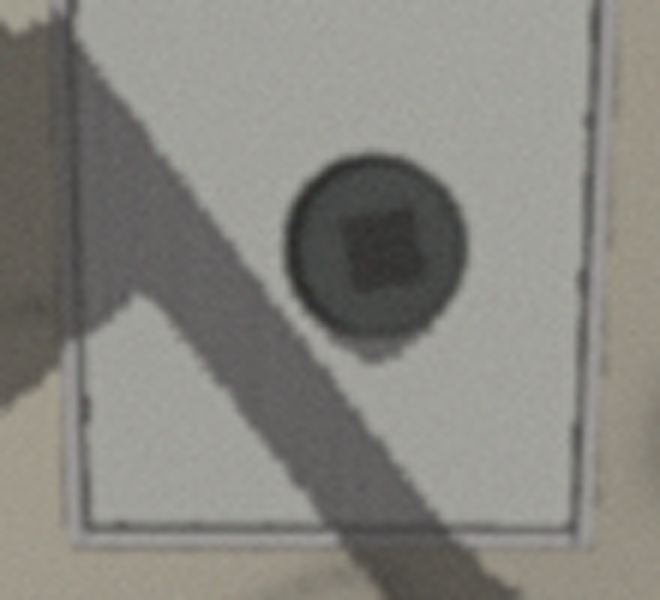

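```bash
python3 -c "
from h import *
togo([.5088,-.268,.053],7)"
```

```text
t 2.35 tcp [ 0.4989 -0.3411  0.2989] x [ 0.993  0.115 -0.001] z [-0.001  0.    -1.   ] F [-1.2 -1.7 -0.2] T [-0.01  0.04  0.03] op 1.002 q [-0.8   0.2   1.46 -0.    1.48 -0.91]
shift [ 0.0184 -0.0715  0.2459] turn [-0.01  0.05 -0.38]
```

>>> step_arm:
  plan:
    - [[0.005,-0.024,0.03],[0,0,0]]
    - [[0.011,-0.048,0.07],[0,0,0]]
    - [[0.018,-0.0715,0.11],[0,0,0]]
    - [[0.018,-0.0715,0.13],[0,0,0]]
    - [[0.018,-0.0715,0.13],[0,0,0]]

```text
time_s: 2.85
eef_pos: [0.5059, -0.2666, 0.1653]
eef_rot: [-0.002, 0.998, 0.057, -0.003]
wrist_force: [-0.5, -0.4, 0.3]
opening: 0.999
```

```bash
python3 -c "
from h import *
import pickle
viewer.camera('top')
state()
c=viewer.get_calibration('wrist'); im=viewer.camera('wrist'); cv2.imwrite('pics/w2.png',im[:,:,::-1]); pickle.dump(c,open('w2.pkl','wb'))
state()
"
```

```text
t 2.9 tcp [ 0.5073 -0.2681  0.1679] x [ 0.993  0.114 -0.003] z [-0.003  0.002 -1.   ] F [-0.  -0.1  1. ] T [-0.04 -0.03 -0.01] op 1.0 q [-0.69  0.25  1.67 -0.    1.22 -0.81]
t 2.95 tcp [ 0.5084 -0.2691  0.1698] x [ 0.993  0.114 -0.   ] z [-0. -0. -1.] F [ 0.8 -0.7  0.7] T [-0.04 -0.03  0.01] op 0.999 q [-0.69  0.25  1.67 -0.    1.22 -0.81]
```

View pics/w2.png

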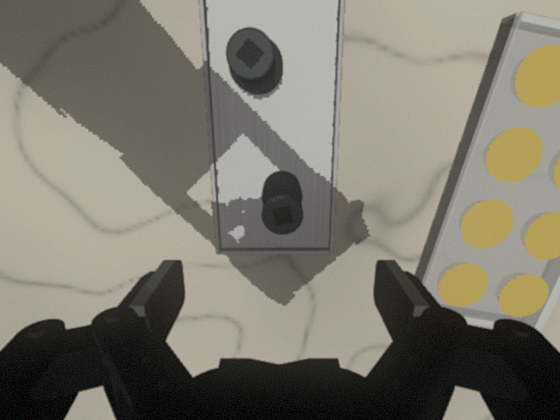

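```bash
python3 -c "
from h import *
import pickle
c=pickle.load(open('w2.pkl','rb'));T=viewer.get_calibration('top')
print(c['origin'])
print(atz(c,282.7,213.5,.084), tri([ray(c,282.7,213.5),ray(T,450.8,230.3)]))
print(atz(c,250,53.5,.084),'M', tri([ray(c,250,53.5),ray(T,404.9,244.8)]))
a=cv2.imread('pics/w2.png')[10:260,180:390]
cv2.imwrite('pics/c4.png',cv2.resize(a,(504,600),interpolation=cv2.INTER_CUBIC))
togo([.509,-.268,.053],7)
"
```

```text
[ 0.4987472  -0.1960116   0.30211448]
[ 0.50913902 -0.26679398  0.084     ] (array([ 0.50799563, -0.26084563,  0.10398401]), [np.float64(0.0005478837445788045), np.float64(0.000547883744578715)])
[ 0.47680175 -0.16587586  0.084     ] M (array([ 0.47677937, -0.16458164,  0.07670264]), [np.float64(0.0007664797817575732), np.float64(0.0007664797817575)])
t 2.95 tcp [ 0.5084 -0.2691  0.1698] x [ 0.993  0.114 -0.   ] z [-0. -0. -1.] F [ 0.8 -0.7  0.7] T [-0.04 -0.03  0.01] op 0.999 q [-0.69  0.25  1.67 -0.    1.22 -0.81]
shift [ 0.0007 -0.0011  0.1168] turn [ 0.02  0.01 -0.45]
```

View pics/c4.png

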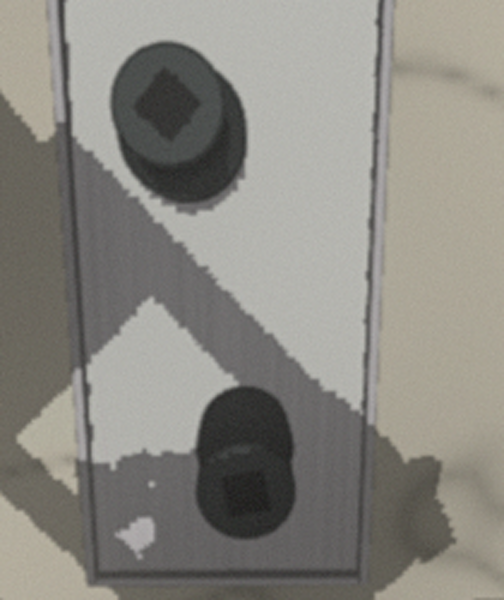

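>>> step_arm:
  plan:
    - [[0.001,-0.0015,0.03],[0,0,-0.4]]
    - [[0.001,-0.0015,0.07],[0,0,-0.4]]
    - [[0.001,-0.0015,0.1],[0,0,-0.4]]
    - [[0.001,-0.0015,0.117],[0,0,-0.4]]
    - [[0.001,-0.0015,0.117],[0,0,-0.4]]

```text
time_s: 3.45
eef_pos: [0.5089, -0.2671, 0.0515]
eef_rot: [-0.001, 0.998, 0.061, -0.001]
wrist_force: [-0.7, 0.2, -0.3]
opening: 0.998
```

>>> step_arm:
  plan:
    - [[0,0,0],[0,0,0]]
    - [[0,0,0],[0,0,0]]
    - [[0,0,0],[0,0,0]]
    - [[0,0,0],[0,0,0]]
    - [[0,0,0],[0,0,0]]
  fingers: 0

```text
time_s: 3.95
eef_pos: [0.5105, -0.267, 0.0537]
eef_rot: [0.001, 0.998, 0.062, 0.001]
wrist_force: [-1.2, 0.6, 6.5]
opening: 0.337
```

```bash
python3 -c "
from h import *
im=viewer.camera('wrist'); cv2.imwrite('pics/w3.png',im[:,:,::-1]); im=viewer.camera('side'); cv2.imwrite('pics/s3.png',im[:,:,::-1])
state()
"
```

```text
t 4.05 tcp [ 0.5105 -0.2671  0.0537] x [0.992 0.123 0.002] z [ 0.002 -0.002 -1.   ] F [-0.4  0.1  6.8] T [0.02 0.11 0.01] op 0.34 q [-0.69  0.41  1.73 -0.    1.   -0.81]
```

View pics/w3.png

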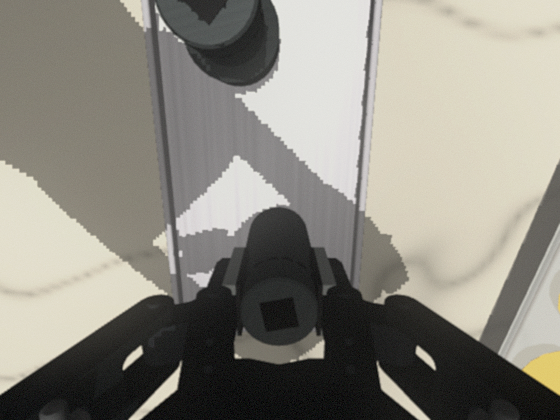

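>>> step_arm:
  plan:
    - [[0,0,-0.03],[0,0,0]]
    - [[0,0,-0.07],[0,0,0]]
    - [[0,0,-0.11],[0,0,0]]
    - [[0,0,-0.15],[0,0,0]]
    - [[0,-0.03,-0.187],[0,0,0]]

```text
time_s: 4.55
eef_pos: [0.5059, -0.2388, 0.2409]
eef_rot: [0.001, 0.998, 0.06, 0.0]
wrist_force: [1.9, 0.2, -3.2]
opening: 0.338
```

>>> step_arm:
  plan:
    - [[0.0,-0.04,0],[0,0,0]]
    - [[0.005,-0.08,0],[0,0,0]]
    - [[0.01,-0.12,0],[0,0,0]]
    - [[0.015,-0.16,0],[0,0,0]]
    - [[0.02,-0.2,0],[0,0,0]]

```text
time_s: 5.05
eef_pos: [0.5003, -0.0339, 0.2387]
eef_rot: [-0.0, 0.998, 0.062, -0.001]
wrist_force: [0.8, 0.6, -3.1]
opening: 0.336
```

```bash
python3 -c "
from h import *
togo([.51,.12,.24],7)
"
```

```text
t 5.05 tcp [ 0.5003 -0.0339  0.2387] x [ 0.992  0.123 -0.001] z [-0.001  0.    -1.   ] F [ 0.8  0.6 -3.1] T [ 0.04 -0.03  0.04] op 0.336 q [-0.3   0.02  1.79  0.    1.34 -0.43]
shift [ 0.0285 -0.1515 -0.0012] turn [-0.03  0.06  0.06]
```

>>> step_arm:
  plan:
    - [[0.008,-0.04,0],[0,0,0]]
    - [[0.016,-0.08,0],[0,0,0]]
    - [[0.024,-0.12,0],[0,0,0]]
    - [[0.028,-0.151,0],[0,0,0]]
    - [[0.028,-0.151,0],[0,0,0]]

```text
time_s: 5.55
eef_pos: [0.5092, 0.1213, 0.2386]
eef_rot: [-0.001, 0.998, 0.064, -0.001]
wrist_force: [0.5, -1.4, -4.2]
opening: 0.341
```

```bash
python3 -c "
from h import *
import pickle
im=viewer.camera('side'); cv2.imwrite('pics/s4.png',im[:,:,::-1])
im=viewer.camera('top'); cv2.imwrite('pics/t4.png',im[:,:,::-1])
state()
c=viewer.get_calibration('wrist'); im=viewer.camera('wrist'); cv2.imwrite('pics/w4.png',im[:,:,::-1]); pickle.dump(c,open('w4.pkl','wb'))
print(c['origin'],viewer.get_calibration('wrist')['origin'])
print([(d['score'],d['extent']) for d in nets.boxes_of('nut_seat','wrist')])
"
```

```text
t 5.65 tcp [0.5097 0.1182 0.2386] x [ 0.992  0.125 -0.002] z [-0.001 -0.    -1.   ] F [-0.4 -0.4 -3.7] T [-0.01 -0.01 -0.02] op 0.335 q [ 0.    0.07  1.74 -0.    1.34 -0.12]
[0.50013055 0.19050266 0.37259033] [0.50042911 0.18973233 0.37270085]
[(0.61, [285.0, 33.9, 319.0, 79.5])]
```

View pics/w4.png

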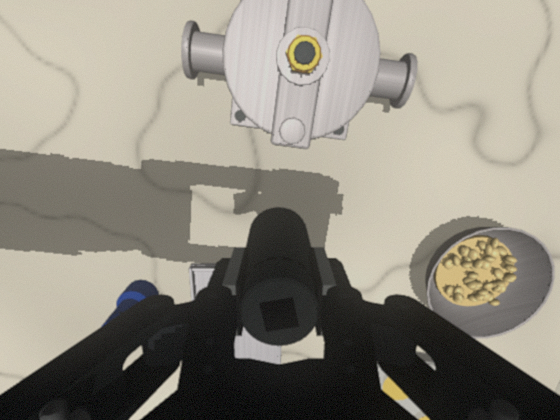

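View pics/s4.png

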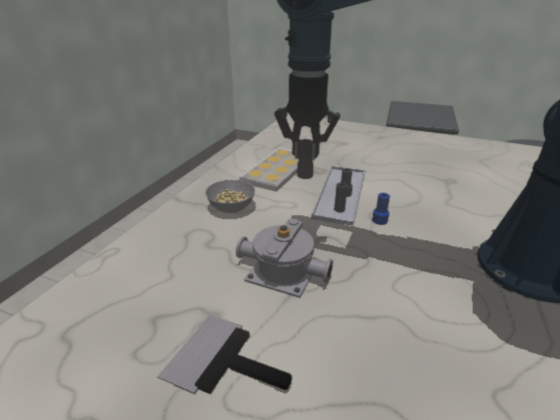

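```bash
python3 -c "
from h import *
a=cv2.imread('pics/w4.png')[15:95,263:343]
cv2.imwrite('pics/c5.png',cv2.resize(a,(600,600),interpolation=cv2.INTER_CUBIC))
a=cv2.imread('pics/t4.png')[200:260,200:265]
cv2.imwrite('pics/c6.png',cv2.resize(a,(650,600),interpolation=cv2.INTER_CUBIC))
"
```

```text
(no output)
```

View pics/c5.png

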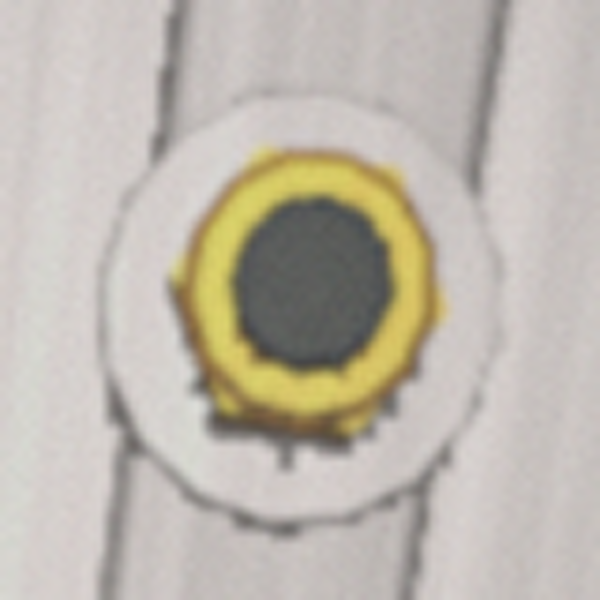

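View pics/c6.png

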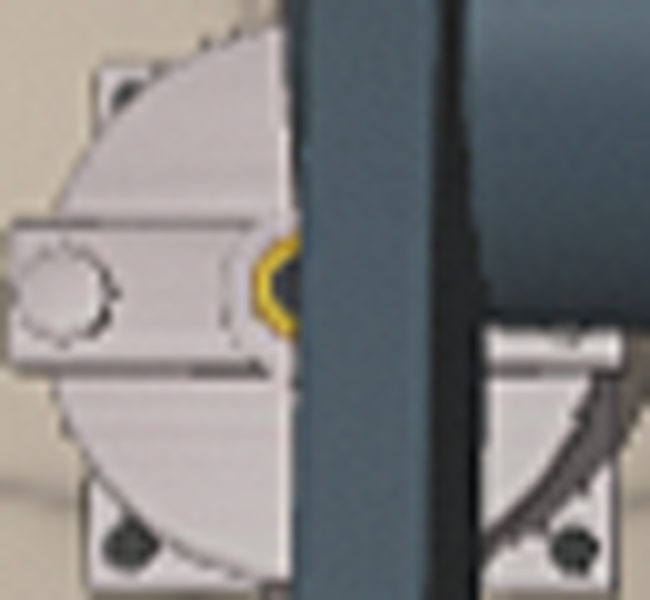

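```bash
python3 -c "
from h import *
import pickle
from scipy.optimize import least_squares
c=pickle.load(open('w4.pkl','rb'));T=viewer.get_calibration('top')
f=lambda u,v:(263+(u+.5)/7.5-.5,15+(v+.5)/7.5-.5)
print('washer',atz(c,*f(300,313),.1),'stud',atz(c,*f(313,283),.119))
P=[(262,152),(400,172),(440,310),(352,432),(225,410),(178,275)]
W=np.array([atz(c,*f(*p),.112) for p in P]);print(W.mean(0),np.linalg.norm(W-W.mean(0),axis=1))
a=np.degrees(np.arctan2(*(W-W.mean(0))[:,1::-1].T));print(a, (a%60).round(1))
print('top', tri([ray(c,*f(313,283)),ray(T,230.9,229)]))
# square of held socket & side views
print(c['origin'])
"
python3 -c "
import cv2
a=cv2.imread('pics/w4.png')[190:360,190:370]
cv2.imwrite('pics/c7.png',cv2.resize(a,(635,600),interpolation=cv2.INTER_CUBIC))
b=cv2.convertScaleAbs(a,alpha=4,beta=0)
cv2.imwrite('pics/c7.png',cv2.resize(b,(635,600),interpolation=cv2.INTER_CUBIC))
"
```

```text
washer [0.51322037 0.23032098 0.1       ] stud [0.51315526 0.23030706 0.119     ]
[0.51330039 0.2304658  0.112     ] [0.01343634 0.01374895 0.01298758 0.01349569 0.01344115 0.01303864]
[ 118.4716504    58.74737319    0.43616418  -63.16517433 -120.2362005
 -179.96042022] [58.5 58.7  0.4 56.8 59.8  0. ]
top (array([0.51317982, 0.23109331, 0.11231078]), [np.float64(0.0004099432786645253), np.float64(0.0004099432786645171)])
[0.50013055 0.19050266 0.37259033]
```

View pics/c7.png

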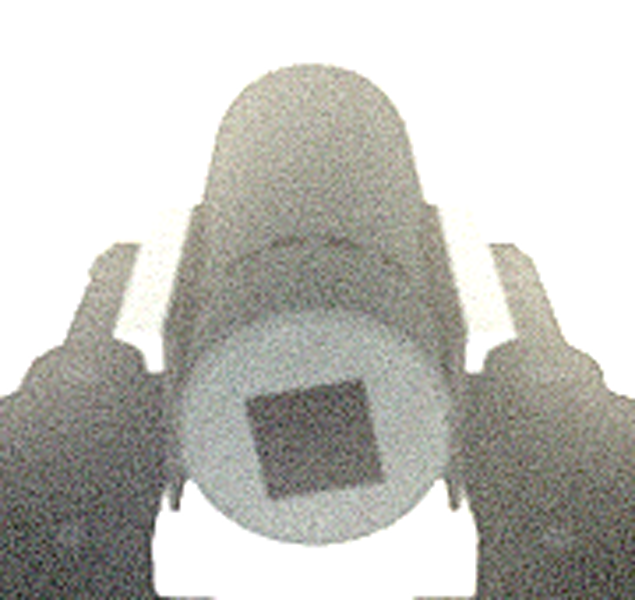

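```bash
cat > held.py <<'E'
from h import *
import sys,pickle
def held(c,tcp,corners,ell,zt):
    W=np.array([atz(c,*p,zt) for p in corners])
    print('square centre-tcp',(W.mean(0)-tcp).round(4)); e=np.diff(np.r_[W,W[:1]],axis=0)
    print('edges deg mod90',(np.degrees(np.arctan2(e[:,1],e[:,0]))%90).round(1),'len',np.linalg.norm(e,axis=1).round(4))
    E=np.array([atz(c,*p,zt) for p in ell]); print('disc centre-tcp',(E.mean(0)-tcp).round(4), 'ext',np.ptp(E,axis=0).round(4))
E
python3 -c "
from held import *
c=pickle.load(open('w4.pkl','rb'))
k=635/180
g=lambda u,v:(190+(u+.5)/k-.5,190+(v+.5)/k-.5)
held(c,np.array([.5097,.1182,.2386]),[g(*p) for p in [(246,402),(362,379),(384,480),(272,498)]],[g(183,420),g(450,420),g(317,308),g(317,546)],.2386-.049+.08)
togo([.5132,.2304,.2],7)
"
```

```text
square centre-tcp [-0.0003 -0.0005  0.031 ]
edges deg mod90 [20.1 18.7 18.  19.5] len [0.0123 0.0125 0.0121 0.012 ]
disc centre-tcp [-0.0005  0.0013  0.031 ] ext [0.0276 0.0286 0.    ]
t 5.75 tcp [0.5101 0.1169 0.2389] x [ 0.992  0.123 -0.001] z [-0.001 -0.    -1.   ] F [ 0.  -0.7 -3.2] T [-0.03 -0.    0.05] op 0.334 q [-0.    0.07  1.74 -0.    1.34 -0.12]
shift [ 0.017  -0.1123  0.0388] turn [0.02 0.06 0.04]
```

>>> step_arm:
  plan:
    - [[0.006,-0.04,0.0],[0,0,-4]]
    - [[0.012,-0.08,0.02],[0,0,-8]]
    - [[0.017,-0.112,0.039],[0,0,-10]]
    - [[0.017,-0.112,0.055],[0,0,-10]]
    - [[0.017,-0.112,0.055],[0,0,-10]]

```text
time_s: 6.25
eef_pos: [0.5118, 0.23, 0.1814]
eef_rot: [0.0, 0.989, 0.148, -0.003]
wrist_force: [-0.9, -0.9, -3.3]
opening: 0.34
```

```bash
python3 -c "
from h import *
import pickle
im=viewer.camera('side'); cv2.imwrite('pics/s5.png',im[:,:,::-1])
togo([.5132,.2304,.170],17)
c=viewer.get_calibration('wrist'); im=viewer.camera('wrist'); cv2.imwrite('pics/w5.png',im[:,:,::-1]); pickle.dump(c,open('w5.pkl','wb'))
a=cv2.imread('pics/s5.png')[160:260,230:340]
cv2.imwrite('pics/c8.png',cv2.resize(a,(660,600),interpolation=cv2.INTER_CUBIC))
togo([.5132,.2304,.170],17)
"
```

```text
t 6.3 tcp [0.5128 0.2297 0.183 ] x [ 0.956  0.292 -0.003] z [-0.003 -0.001 -1.   ] F [ 0.6 -0.9 -2.7] T [-0.03  0.01  0.04] op 0.335 q [ 0.21  0.21  1.69 -0.    1.24 -0.09]
shift [ 0.0006 -0.0006  0.013 ] turn [0.01 0.19 0.01]
t 6.35 tcp [0.5137 0.2296 0.1843] x [ 0.956  0.292 -0.001] z [-0.001 -0.001 -1.   ] F [-0.3 -0.3 -3.5] T [ 0.03 -0.06  0.06] op 0.332 q [ 0.21  0.21  1.69 -0.    1.24 -0.09]
shift [-0.0002 -0.0009  0.0143] turn [ 0.01  0.05 -0.03]
```

View pics/c8.png

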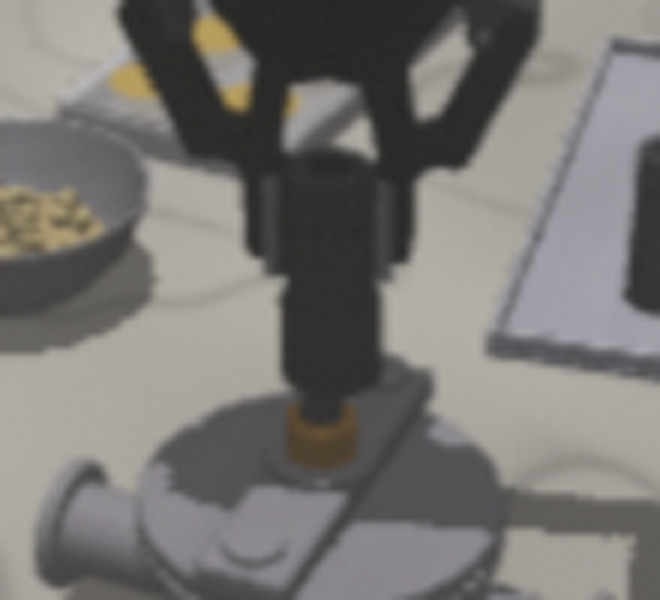

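View pics/w5.png

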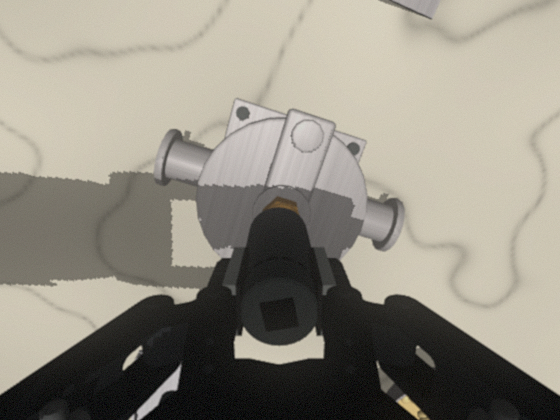

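>>> step_arm:
  plan:
    - [[0,-0.0006,0.008],[0,0,0]]
    - [[0,-0.0006,0.014],[0,0,0]]
    - [[0,-0.0006,0.018],[0,0,0]]
    - [[0,-0.0006,0.02],[0,0,0]]
    - [[0,-0.0006,0.02],[0,0,0]]

```text
time_s: 6.85
eef_pos: [0.5132, 0.2313, 0.164]
eef_rot: [0.0, 0.989, 0.148, -0.0]
wrist_force: [-0.3, 0.3, -3.2]
opening: 0.34
```

```bash
python3 -c "
from h import *
togo([.5132,.2304,.160],17)
"
```

```text
t 6.85 tcp [0.5132 0.2313 0.164 ] x [ 0.956  0.293 -0.001] z [-0.001 -0.    -1.   ] F [-0.3  0.3 -3.2] T [-0.01  0.02  0.01] op 0.34 q [ 0.21  0.23  1.71 -0.    1.2  -0.09]
shift [-0.0002  0.0008  0.004 ] turn [-0.    0.03  0.06]
```

>>> step_arm:
  plan:
    - [[0,0.0004,0.0015],[0,0,0]]
    - [[0,0.0004,0.003],[0,0,0]]
    - [[0,0.0004,0.0045],[0,0,0]]
    - [[0,0.0004,0.006],[0,0,0]]
    - [[0,0.0004,0.006],[0,0,0]]

```text
time_s: 7.35
eef_pos: [0.5141, 0.2317, 0.1595]
eef_rot: [-0.0, 0.989, 0.148, 0.001]
wrist_force: [-1.1, 2.5, 1.8]
opening: 0.339
```

>>> step_arm:
  plan:
    - [[0,-0.0005,0],[0,0,0]]
    - [[0,-0.001,0],[0,0,0]]
    - [[0,-0.001,0.001],[0,0,0]]
    - [[0,-0.001,0.002],[0,0,0]]
    - [[0,-0.001,0.002],[0,0,0]]

```text
time_s: 7.85
eef_pos: [0.5143, 0.232, 0.1588]
eef_rot: [0.0, 0.989, 0.149, 0.001]
wrist_force: [-3.9, -1.8, 15.7]
opening: 0.338
```

```bash
python3 -c "
from h import *
togo([.5132,.2304,.160],17)
"
```

```text
t 7.85 tcp [0.5143 0.232  0.1588] x [0.956 0.294 0.002] z [ 0.003 -0.    -1.   ] F [-3.9 -1.8 15.7] T [-0.4   0.94 -0.05] op 0.338 q [ 0.21  0.24  1.71 -0.    1.19 -0.08]
shift [-0.0015  0.0012 -0.0012] turn [ 0.06 -0.14  0.09]
```

>>> step_arm:
  plan:
    - [[0,0,-0.003],[0,0,0]]
    - [[-0.0012,0.0008,-0.003],[0,0,0]]
    - [[-0.0012,0.0008,-0.001],[0,0,0]]
    - [[-0.0012,0.0008,0],[0,0,0]]
    - [[-0.0012,0.0008,0],[0,0,0]]

```text
time_s: 8.35
eef_pos: [0.5141, 0.2317, 0.1588]
eef_rot: [-0.0, 0.989, 0.148, 0.002]
wrist_force: [-1.6, 0.1, 13.5]
opening: 0.335
```

```bash
python3 -c "
from h import *
togo([.5132,.2304,.160],17)
"
```

```text
t 8.35 tcp [0.5141 0.2317 0.1588] x [0.956 0.294 0.005] z [ 0.004  0.002 -1.   ] F [-1.6  0.1 13.5] T [ 0.27  0.24 -0.09] op 0.335 q [ 0.21  0.24  1.71  0.    1.19 -0.09]
shift [-0.0012  0.0009 -0.0012] turn [-0.01 -0.27  0.07]
```

>>> step_arm:
  plan:
    - [[0,0,0],[0,0,-5]]
    - [[0,0,0],[0,0,-10]]
    - [[0,0,0.0],[0,0,-15]]
    - [[0,0,0],[0,0,-20]]
    - [[0,0,0],[0,0,-20]]

```text
time_s: 8.85
eef_pos: [0.5133, 0.2316, 0.1566]
eef_rot: [-0.0, 0.948, 0.318, 0.002]
wrist_force: [3.8, 3.1, -0.6]
opening: 0.336
```

```bash
python3 -c "
from h import *
togo([.5132,.2304,.160],17)
"
```

```text
t 8.85 tcp [0.5133 0.2316 0.1566] x [0.797 0.603 0.003] z [ 0.003  0.002 -1.   ] F [ 3.8  3.1 -0.6] T [ 0.8  -0.99  0.1 ] op 0.336 q [ 0.21  0.24  1.71  0.    1.18 -0.44]
shift [-0.0008  0.0008 -0.0034] turn [-1.000e-02 -1.800e-01  2.012e+01]
```

>>> step_arm:
  plan:
    - [[0,0,0],[0,0,-4]]
    - [[0,0,0.001],[0,0,-8]]
    - [[0,0,0.003],[0,0,-8]]
    - [[0,0,0.004],[0,0,-8]]
    - [[0,0,0.004],[0,0,-8]]

```text
time_s: 9.35
eef_pos: [0.5128, 0.2312, 0.1521]
eef_rot: [-0.0, 0.924, 0.382, 0.001]
wrist_force: [5.1, 3.5, -2.9]
opening: 0.335
```

```bash
python3 -c "
from h import *
togo([.5132,.2304,.150],45)
"
```

```text
t 9.35 tcp [0.5128 0.2312 0.1521] x [0.708 0.706 0.001] z [ 0.001  0.001 -1.   ] F [ 5.1  3.5 -2.9] T [ 0.65 -1.    0.04] op 0.335 q [ 0.21  0.25  1.72  0.    1.18 -0.57]
shift [-0.0002  0.0008  0.0021] turn [ 0.02 -0.08 -0.11]
```

>>> step_arm:
  plan:
    - [[0.0005,0,0.001],[0,0,0]]
    - [[0.0008,0,0.002],[0,0,0]]
    - [[0.0008,0,0.003],[0,0,0]]
    - [[0.0008,0,0.004],[0,0,0]]
    - [[0.0008,0,0.004],[0,0,0]]

```text
time_s: 9.85
eef_pos: [0.513, 0.2313, 0.1497]
eef_rot: [0.0, 0.924, 0.383, 0.0]
wrist_force: [-1.2, -1.0, 9.6]
opening: 0.329
```

```bash
python3 -c "
from h import *
togo([.5132,.2304,.150],45)
"
```

```text
t 9.85 tcp [0.513  0.2313 0.1497] x [0.707 0.707 0.   ] z [ 0. -0. -1.] F [-1.2 -1.   9.6] T [ 0.01  0.16 -0.01] op 0.329 q [ 0.21  0.25  1.72 -0.    1.17 -0.57]
shift [-0.0005  0.0008 -0.0003] turn [ 0.03 -0.    0.03]
```

>>> step_arm:
  plan:
    - [[0,0,0],[0,0,4]]
    - [[0,0,0],[0,0,8]]
    - [[0,0,0],[0,0,12]]
    - [[0,0,0],[0,0,16]]
    - [[0,0,0],[0,0,20]]

```text
time_s: 10.35
eef_pos: [0.5137, 0.2318, 0.1497]
eef_rot: [0.0, 0.976, 0.216, 0.001]
wrist_force: [2.0, 2.1, 5.4]
opening: 0.338
```

```bash
python3 -c "
from h import *
state()
im=viewer.camera('side'); cv2.imwrite('pics/s6.png',im[:,:,::-1])
a=cv2.imread('pics/s6.png')[160:260,230:340]
cv2.imwrite('pics/c9.png',cv2.resize(a,(660,600),interpolation=cv2.INTER_CUBIC))
"
```

```text
t 10.35 tcp [0.5137 0.2318 0.1497] x [0.907 0.421 0.002] z [ 0.003  0.    -1.   ] F [2.  2.1 5.4] T [ 0.39 -0.54  0.38] op 0.338 q [ 0.21  0.25  1.72 -0.    1.17 -0.22]
```

View pics/c9.png

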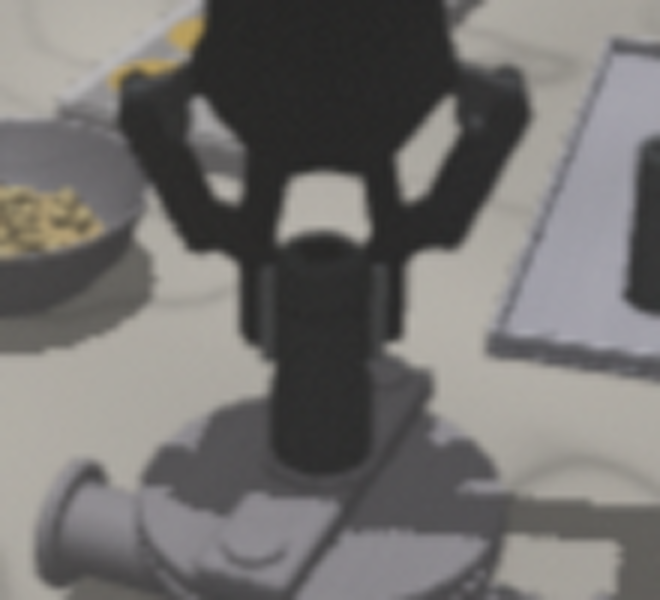

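>>> step_arm:
  plan:
    - [[0,0,0.0005],[0,0,4]]
    - [[0,0,0.0005],[0,0,8]]
    - [[0,0,0.0005],[0,0,12]]
    - [[0,0,0.0005],[0,0,16]]
    - [[0,0,0.0005],[0,0,20]]

```text
time_s: 10.9
eef_pos: [0.5141, 0.2317, 0.1497]
eef_rot: [-0.0, 0.999, 0.043, 0.002]
wrist_force: [1.9, 1.3, 7.6]
opening: 0.338
```

```bash
python3 -c "
from h import *
state()"
```

```text
t 10.9 tcp [0.5141 0.2317 0.1497] x [0.996 0.086 0.003] z [ 0.003  0.    -1.   ] F [1.9 1.3 7.6] T [ 0.22 -0.53  0.31] op 0.338 q [ 0.21  0.25  1.72 -0.    1.17  0.13]
```

>>> step_arm:
  plan:
    - [[0,0,0],[0,0,4]]
    - [[0,0,0],[0,0,8]]
    - [[0,0,0],[0,0,12]]
    - [[0,0,0],[0,0,16]]
    - [[0,0,0],[0,0,16]]

```text
time_s: 11.4
eef_pos: [0.5143, 0.2316, 0.1497]
eef_rot: [-0.0, 0.995, -0.096, 0.002]
wrist_force: [2.9, 0.2, 7.2]
opening: 0.336
```

```bash
python3 -c "
from h import *
state()"
```

```text
t 11.4 tcp [0.5143 0.2316 0.1497] x [ 0.982 -0.191  0.004] z [ 0.004 -0.    -1.   ] F [2.9 0.2 7.2] T [ 0.1  -0.68  0.48] op 0.336 q [ 0.21  0.25  1.72 -0.    1.17  0.41]
```

>>> step_arm:
  plan:
    - [[0,0,0],[0,0,3]]
    - [[0,0,0],[0,0,6]]
    - [[0,0,0],[0,0,8]]
    - [[0,0,0],[0,0,8]]

```text
time_s: 11.8
eef_pos: [0.5144, 0.2315, 0.1496]
eef_rot: [-0.0, 0.986, -0.165, 0.002]
wrist_force: [3.2, 0.4, 7.6]
opening: 0.334
```

```bash
python3 -c "
from h import *
import pickle
s=state()
c=viewer.get_calibration('wrist'); im=viewer.camera('wrist'); cv2.imwrite('pics/w7.png',im[:,:,::-1]); pickle.dump((c,s['eef_pos']),open('w7.pkl','wb'))
a=cv2.imread('pics/w7.png')[190:360,190:370]
b=cv2.convertScaleAbs(a,alpha=4,beta=0)
cv2.imwrite('pics/c10.png',cv2.resize(b,(635,600),interpolation=cv2.INTER_CUBIC))
"
```

```text
t 11.8 tcp [0.5144 0.2315 0.1496] x [ 0.945 -0.326  0.004] z [ 0.004  0.    -1.   ] F [3.2 0.4 7.6] T [ 0.14 -0.68  0.05] op 0.334 q [ 0.21  0.25  1.72 -0.    1.17  0.55]
```

View pics/c10.png

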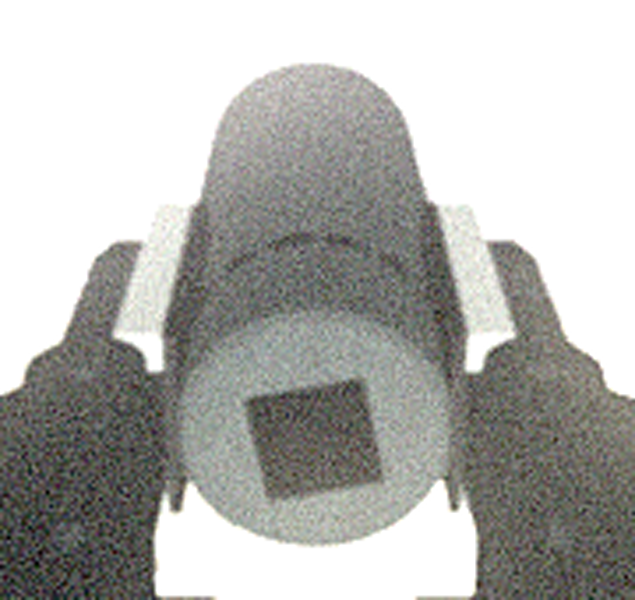

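>>> step_arm:
  plan:
    - [[0,0,0],[0,0,2]]
    - [[0,0,0],[0,0,4]]
    - [[0,0,0],[0,0,6]]
    - [[0,0,0],[0,0,8]]

```text
time_s: 12.25
eef_pos: [0.5145, 0.2314, 0.1497]
eef_rot: [-0.001, 0.972, -0.234, 0.002]
wrist_force: [2.5, 0.1, 7.2]
opening: 0.334
```

```bash
python3 -c "
from h import *
state()"
```

```text
t 12.25 tcp [0.5145 0.2314 0.1497] x [ 0.891 -0.455  0.004] z [ 0.004  0.    -1.   ] F [2.5 0.1 7.2] T [-0.02 -0.75  0.15] op 0.334 q [ 0.21  0.25  1.72 -0.    1.17  0.69]
```

>>> step_arm:
  plan:
    - [[0,0,0],[0,0,3]]
    - [[0,0,0],[0,0,6]]
    - [[0,0,0],[0,0,9]]

```text
time_s: 12.55
eef_pos: [0.5143, 0.2314, 0.1497]
eef_rot: [-0.001, 0.951, -0.31, 0.002]
wrist_force: [2.3, -0.2, 8.2]
opening: 0.333
```

```bash
python3 -c "
from h import *
import pickle
s=state()
c=viewer.get_calibration('wrist'); im=viewer.camera('wrist'); cv2.imwrite('pics/w8.png',im[:,:,::-1]); pickle.dump((c,s['eef_pos']),open('w8.pkl','wb'))
a=cv2.imread('pics/w8.png')[190:360,190:370]
b=cv2.convertScaleAbs(a,alpha=4,beta=0)
cv2.imwrite('pics/c11.png',cv2.resize(b,(635,600),interpolation=cv2.INTER_CUBIC))
state()
"
```

```text
t 12.55 tcp [0.5143 0.2314 0.1497] x [ 0.808 -0.589  0.003] z [ 0.004 -0.    -1.   ] F [ 2.3 -0.2  8.2] T [-0.13 -0.5   0.03] op 0.333 q [ 0.21  0.25  1.72 -0.    1.17  0.84]
t 12.6 tcp [0.5142 0.2314 0.1497] x [ 0.806 -0.591  0.003] z [ 0.003 -0.    -1.   ] F [2.4 0.5 7.6] T [-0.09 -0.54  0.03] op 0.338 q [ 0.21  0.25  1.72 -0.    1.17  0.85]
```

View pics/c11.png

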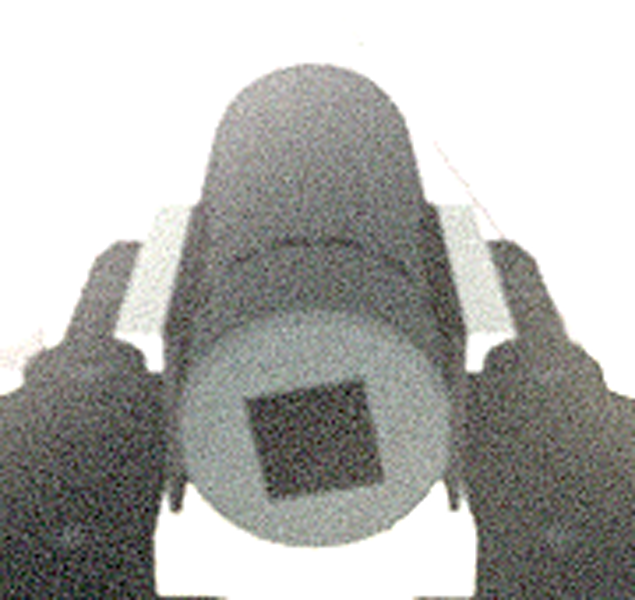

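>>> step_arm:
  plan:
    - [[0,0,-0.01],[0,0,0]]
    - [[0,0,-0.03],[0,0,0]]
    - [[0,0,-0.05],[0,0,0]]
    - [[0,0,-0.07],[0,0,0]]
    - [[0,0,-0.09],[0,0,0]]

```text
time_s: 13.1
eef_pos: [0.5109, 0.2309, 0.237]
eef_rot: [0.002, 0.951, -0.309, -0.002]
wrist_force: [0.2, -0.2, -3.2]
opening: 0.338
```

```bash
python3 -c "
from h import *
togo([.51,.12,.24],7)
"
```

```text
t 13.1 tcp [0.5109 0.2309 0.237 ] x [ 0.809 -0.587 -0.003] z [-0.005 -0.002 -1.   ] F [ 0.2 -0.2 -3.2] T [-0.01 -0.03  0.02] op 0.338 q [ 0.21  0.15  1.64 -0.    1.35  0.84]
shift [ 0.0644  0.0903 -0.0029] turn [  0.16   0.27 -42.97]
```

>>> step_arm:
  plan:
    - [[0.012,0.018,-0.003],[0,0,-8.5]]
    - [[0.025,0.036,-0.003],[0,0,-17]]
    - [[0.038,0.054,-0.003],[0,0,-25.5]]
    - [[0.051,0.072,-0.003],[0,0,-34]]
    - [[0.064,0.09,-0.003],[0,0,-42.5]]

```text
time_s: 13.6
eef_pos: [0.5098, 0.12, 0.2393]
eef_rot: [0.0, 0.998, 0.06, -0.003]
wrist_force: [0.5, -0.2, -4.2]
opening: 0.335
```

```bash
python3 -c "
from h import *
import pickle
im=viewer.camera('side'); cv2.imwrite('pics/s9.png',im[:,:,::-1])
s=state()
c=viewer.get_calibration('wrist'); im=viewer.camera('wrist'); cv2.imwrite('pics/w9.png',im[:,:,::-1]); pickle.dump((c,s['eef_pos']),open('w9.pkl','wb'))
a=cv2.imread('pics/w9.png')[15:95,263:343]
cv2.imwrite('pics/c12.png',cv2.resize(a,(600,600),interpolation=cv2.INTER_CUBIC))
"
```

```text
t 13.65 tcp [0.5101 0.1171 0.2392] x [ 0.992  0.128 -0.005] z [-0.005 -0.003 -1.   ] F [ 1.8 -1.9 -4. ] T [-0.14 -0.07 -0.01] op 0.336 q [ 0.    0.07  1.73 -0.    1.35 -0.13]
```

View pics/c12.png

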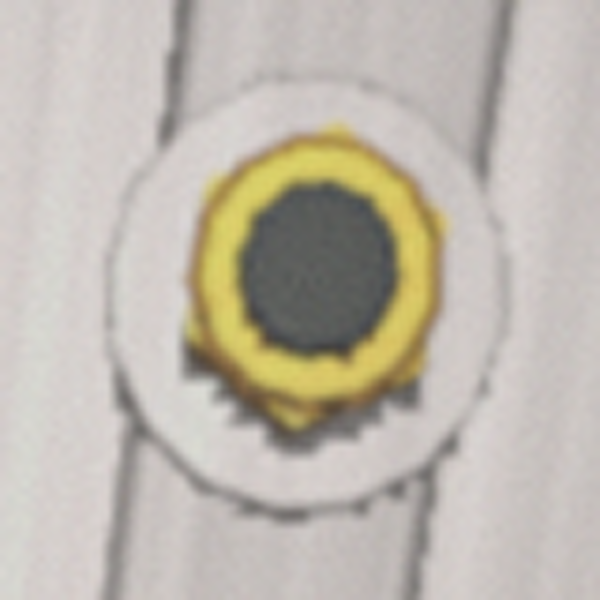

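```bash
python3 -c "
from h import *
import pickle
c,_=pickle.load(open('w9.pkl','rb'))
f=lambda u,v:(263+(u+.5)/7.5-.5,15+(v+.5)/7.5-.5)
P=[(340,125),(443,215),(425,368),(297,428),(190,335),(212,180)]
W=np.array([atz(c,*f(*p),.112) for p in P]);print(W.mean(0),np.linalg.norm(W-W.mean(0),axis=1))
a=np.degrees(np.arctan2(*(W-W.mean(0))[:,1::-1].T));print((a%60).round(1))
togo([.509,-.267,.24],7)
"
```

```text
[0.51348017 0.23069002 0.112     ] [0.01351385 0.0132724  0.01365742 0.0139581  0.01358675 0.01355676]
[29.6 31.8 29.9 30.2 30.3 28.1]
t 13.7 tcp [0.5102 0.1186 0.2393] x [ 0.993  0.115 -0.005] z [-0.005 -0.001 -1.   ] F [-0.8 -0.4 -3.6] T [0.04 0.05 0.03] op 0.333 q [ 0.    0.07  1.73 -0.    1.35 -0.11]
shift [-4.560e-02  3.829e-01 -1.000e-04] turn [ 0.05  0.28 -0.39]
```

```bash
python3 -c "
from h import *
togo([.5137,.231,.18],18)
"
```

```text
t 13.7 tcp [0.5102 0.1186 0.2393] x [ 0.993  0.115 -0.005] z [-0.005 -0.001 -1.   ] F [-0.8 -0.4 -3.6] T [0.04 0.05 0.03] op 0.333 q [ 0.    0.07  1.73 -0.    1.35 -0.11]
shift [ 0.0167 -0.1113  0.0592] turn [  0.02   0.29 -11.39]
```

>>> step_arm:
  plan:
    - [[0.006,-0.04,0.0],[0,0,-4]]
    - [[0.012,-0.08,0.02],[0,0,-8]]
    - [[0.017,-0.111,0.04],[0,0.15,-11.2]]
    - [[0.017,-0.111,0.059],[0,0.15,-11.2]]
    - [[0.017,-0.111,0.059],[0,0.15,-11.2]]

```text
time_s: 14.2
eef_pos: [0.5121, 0.2338, 0.1775]
eef_rot: [0.0, 0.988, 0.154, -0.004]
wrist_force: [-0.8, -0.7, -4.0]
opening: 0.338
```

>>> step_arm:
  plan:
    - [[0,0,0],[0,0,0]]

```text
time_s: 14.3
eef_pos: [0.5149, 0.2332, 0.1811]
eef_rot: [0.0, 0.988, 0.154, -0.0]
wrist_force: [0.1, 0.4, -3.1]
opening: 0.337
```

```bash
python3 -c "
from h import *
togo([.5137,.231,.165],18)
"
```

```text
t 14.3 tcp [0.5149 0.2332 0.1811] x [ 0.953  0.304 -0.001] z [-0.001 -0.    -1.   ] F [ 0.1  0.4 -3.1] T [-0.04  0.01 -0.06] op 0.337 q [ 0.22  0.22  1.69 -0.    1.24 -0.09]
shift [-0.0018  0.0017  0.0161] turn [ 0.01  0.03 -0.3 ]
```

>>> step_arm:
  plan:
    - [[-0.0018,0.0017,0.006],[0,0,0]]
    - [[-0.0018,0.0017,0.011],[0,0,0]]
    - [[-0.0018,0.0017,0.013],[0,0,0]]
    - [[-0.0018,0.0017,0.013],[0,0,0]]
    - [[-0.0018,0.0017,0.013],[0,0,0]]

```text
time_s: 14.8
eef_pos: [0.515, 0.2309, 0.1691]
eef_rot: [-0.0, 0.988, 0.154, 0.001]
wrist_force: [-0.1, -0.3, -4.0]
opening: 0.339
```

```bash
python3 -c "
from h import *
togo([.5137,.231,.16],18)
"
```

```text
t 14.8 tcp [0.515  0.2309 0.1691] x [0.952 0.305 0.003] z [ 0.003  0.001 -1.   ] F [-0.1 -0.3 -4. ] T [ 0.09  0.01 -0.02] op 0.339 q [ 0.21  0.23  1.7   0.    1.21 -0.1 ]
shift [-0.0013 -0.0005  0.0091] turn [ 0.02 -0.17 -0.26]
```

>>> step_arm:
  plan:
    - [[-0.0008,0,0.001],[0,0,0]]
    - [[-0.0008,0,0.003],[0,0,0]]
    - [[-0.0008,0,0.005],[0,0,0]]
    - [[-0.0008,0,0.007],[0,0,0]]
    - [[-0.0008,0,0.008],[0,0,0]]

```text
time_s: 15.3
eef_pos: [0.5139, 0.2309, 0.1604]
eef_rot: [-0.0, 0.988, 0.154, 0.001]
wrist_force: [0.1, 0.6, -4.2]
opening: 0.338
```

```bash
python3 -c "
from h import *
togo([.5137,.231,.155],18)
"
```

```text
t 15.3 tcp [0.5139 0.2309 0.1604] x [0.952 0.305 0.002] z [ 0.002  0.    -1.   ] F [ 0.1  0.6 -4.2] T [-0.04 -0.01 -0.01] op 0.338 q [ 0.21  0.24  1.71  0.    1.19 -0.1 ]
shift [-0.0002 -0.0002  0.0054] turn [ 0.01 -0.12 -0.23]
```

>>> step_arm:
  plan:
    - [[0,0,0.003],[0,0,0]]
    - [[0,0,0.006],[0,0,0]]
    - [[0,0,0.009],[0,0,0]]
    - [[0,0,0.0115],[0,0,0]]
    - [[0,0,0.0115],[0,0,0]]

```text
time_s: 15.8
eef_pos: [0.5142, 0.2309, 0.1497]
eef_rot: [-0.0, 0.988, 0.154, 0.001]
wrist_force: [-2.6, -1.1, 1.5]
opening: 0.336
```

```bash
python3 -c "
from h import *
state()
"
```

```text
t 15.8 tcp [0.5142 0.2309 0.1497] x [0.952 0.305 0.003] z [ 0.003  0.    -1.   ] F [-2.6 -1.1  1.5] T [-0.16  0.47 -0.01] op 0.336 q [ 0.21  0.25  1.72 -0.    1.17 -0.1 ]
```

>>> step_arm:
  plan:
    - [[-0.0005,0,0],[0,0,4]]
    - [[-0.0005,0,0],[0,0,8]]
    - [[-0.0005,0,0],[0,0,8]]

```text
time_s: 16.1
eef_pos: [0.5141, 0.2313, 0.1498]
eef_rot: [-0.001, 0.996, 0.085, 0.002]
wrist_force: [0.0, 2.9, -0.1]
opening: 0.334
```

```bash
python3 -c "
from h import *
state()
"
```

```text
t 16.1 tcp [0.5141 0.2313 0.1498] x [0.986 0.169 0.004] z [ 0.004  0.002 -1.   ] F [ 0.   2.9 -0.1] T [ 0.51 -0.02 -0.01] op 0.334 q [0.21 0.25 1.72 0.   1.17 0.04]
```

>>> step_arm:
  plan:
    - [[0,0,0],[0,0,4]]
    - [[0,0,0],[0,0,6]]
    - [[0,0,0],[0,0,6]]

```text
time_s: 16.4
eef_pos: [0.5142, 0.2314, 0.1498]
eef_rot: [-0.001, 0.999, 0.034, 0.002]
wrist_force: [0.3, 3.5, 0.6]
opening: 0.335
```

```bash
python3 -c "
from h import *
state()
"
```

```text
t 16.4 tcp [0.5142 0.2314 0.1498] x [0.998 0.068 0.004] z [ 0.004  0.002 -1.   ] F [0.3 3.5 0.6] T [ 0.75 -0.1   0.2 ] op 0.335 q [0.21 0.25 1.72 0.   1.17 0.14]
```

>>> step_arm:
  plan:
    - [[0,0,0],[0,0,4]]
    - [[0,0,0],[0,0,4]]

```text
time_s: 16.6
eef_pos: [0.5142, 0.2313, 0.1498]
eef_rot: [-0.001, 1.0, -0.001, 0.002]
wrist_force: [0.6, 4.3, 0.4]
opening: 0.334
```

```bash
python3 -c "
from h import *
state()
"
```

```text
t 16.6 tcp [0.5142 0.2313 0.1498] x [ 1.    -0.003  0.004] z [ 0.004  0.002 -1.   ] F [0.6 4.3 0.4] T [ 0.86 -0.2   0.14] op 0.334 q [0.21 0.25 1.72 0.   1.17 0.21]
```

>>> step_arm:
  plan:
    - [[0,-0.0007,0],[0,0,0]]
    - [[0,-0.0007,0],[0,0,0]]
    - [[0,-0.0007,0],[0,0,0]]

```text
time_s: 16.9
eef_pos: [0.5142, 0.2315, 0.1498]
eef_rot: [-0.0, 1.0, -0.001, 0.002]
wrist_force: [0.6, 2.4, 3.0]
opening: 0.339
```

```bash
python3 -c "
from h import *
state()
"
```

```text
t 16.9 tcp [0.5142 0.2315 0.1498] x [ 1.    -0.003  0.004] z [ 0.004  0.001 -1.   ] F [0.6 2.4 3. ] T [ 0.62 -0.39  0.15] op 0.339 q [ 0.21  0.25  1.72 -0.    1.17  0.22]
```

>>> step_arm:
  plan:
    - [[0,0,0],[0,0,4]]
    - [[0,0,0],[0,0,8]]
    - [[0,0,0],[0,0,8]]

```text
time_s: 17.2
eef_pos: [0.5143, 0.2314, 0.1497]
eef_rot: [-0.0, 0.997, -0.072, 0.002]
wrist_force: [2.6, 3.7, 2.2]
opening: 0.338
```

```bash
python3 -c "
from h import *
state()
"
```

```text
t 17.2 tcp [0.5143 0.2314 0.1497] x [ 0.99  -0.143  0.004] z [ 0.004  0.001 -1.   ] F [2.6 3.7 2.2] T [ 0.54 -0.52  0.2 ] op 0.338 q [ 0.21  0.25  1.72 -0.    1.17  0.36]
```

>>> step_arm:
  plan:
    - [[0,0,-0.015],[0,0,0]]
    - [[0,0,-0.035],[0,0,0]]
    - [[0.002,0.02,-0.06],[0,0,-4]]
    - [[0.004,0.055,-0.085],[0,0,-8]]
    - [[0.006,0.085,-0.09],[0,0,-13]]

```text
time_s: 17.7
eef_pos: [0.5072, 0.1449, 0.2411]
eef_rot: [0.0, 0.999, 0.045, 0.002]
wrist_force: [0.0, -0.8, -3.6]
opening: 0.33
```

>>> step_arm:
  plan:
    - [[0.005,0.03,0],[0,0,0]]
    - [[0.005,0.03,0],[0,0,0]]

```text
time_s: 17.9
eef_pos: [0.5141, 0.1132, 0.2384]
eef_rot: [0.001, 0.999, 0.041, -0.0]
wrist_force: [-0.3, 0.3, -2.7]
opening: 0.332
```

```bash
python3 -c "
from h import *
import pickle
im=viewer.camera('side')
s=state()
c=viewer.get_calibration('wrist'); im=viewer.camera('wrist'); cv2.imwrite('pics/w10.png',im[:,:,::-1]); pickle.dump((c,s['eef_pos']),open('w10.pkl','wb'))
u,v=proj(c,[.5134,.2306,.11]);u=int(u)-40;v=max(0,int(v)-40);print(u,v)
a=cv2.imread('pics/w10.png')[v:v+80,u:u+80]
cv2.imwrite('pics/c13.png',cv2.resize(a,(600,600),interpolation=cv2.INTER_CUBIC))
"
```

```text
t 17.95 tcp [0.5137 0.1149 0.2381] x [ 0.997  0.081 -0.001] z [-0.001 -0.    -1.   ] F [-0.7  0.8 -2.8] T [0.03 0.01 0.02] op 0.337 q [-0.01  0.07  1.73 -0.    1.34 -0.09]
252 7
```

View pics/c13.png

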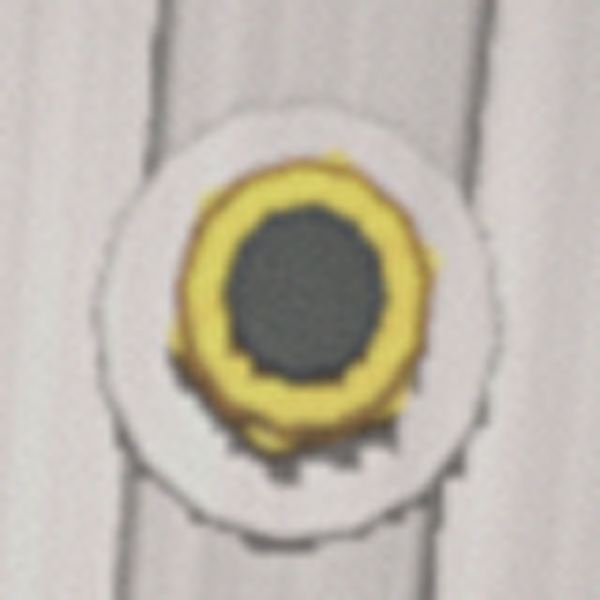

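```bash
python3 -c "
from h import *
import pickle
c,_=pickle.load(open('w10.pkl','rb'))
f=lambda u,v:(252+(u+.5)/7.5-.5,7+(v+.5)/7.5-.5)
P=[(333,153),(435,258),(400,410),(265,445),(175,345),(208,195)]
W=np.array([atz(c,*f(*p),.112) for p in P]);print(W.mean(0),np.linalg.norm(W-W.mean(0),axis=1))
a=np.degrees(np.arctan2(*(W-W.mean(0))[:,1::-1].T));print((a%60).round(1))
togo([.509,-.267,.24],7)
"
```

```text
[0.51319771 0.23063752 0.112     ] [0.01335708 0.01339911 0.01373852 0.01338695 0.01304853 0.01321012]
[22.7 21.7 19.8 19.2 21.7 19.1]
t 18.0 tcp [0.5136 0.116  0.2381] x [ 0.997  0.082 -0.001] z [-0.001  0.    -1.   ] F [-0.2  0.6 -4.4] T [0.02 0.02 0.01] op 0.337 q [-0.    0.07  1.73  0.    1.34 -0.09]
shift [-0.0361  0.3813 -0.002 ] turn [-0.02  0.04 -2.28]
```

>>> step_arm:
  plan:
    - [[-0.003,0.04,-0.002],[0,0,-1]]
    - [[-0.007,0.085,-0.002],[0,0,-2]]
    - [[-0.011,0.13,-0.002],[0,0,-2.3]]
    - [[-0.016,0.175,-0.002],[0,0,-2.3]]
    - [[-0.021,0.22,-0.002],[0,0,-2.3]]

```text
time_s: 18.5
eef_pos: [0.5112, -0.1044, 0.2402]
eef_rot: [-0.001, 0.998, 0.063, 0.0]
wrist_force: [1.1, 0.1, -3.6]
opening: 0.337
```

```bash
python3 -c "
from h import *
togo([.509,-.267,.15],7)
"
```

```text
t 18.5 tcp [ 0.5112 -0.1044  0.2402] x [0.992 0.126 0.001] z [ 0.     0.002 -1.   ] F [ 1.1  0.1 -3.6] T [-0.01 -0.07  0.03] op 0.337 q [-0.43  0.06  1.74  0.    1.34 -0.56]
shift [-0.0227  0.1612  0.09  ] turn [-0.09 -0.03  0.22]
```

>>> step_arm:
  plan:
    - [[-0.006,0.04,0],[0,0,0]]
    - [[-0.012,0.085,0],[0,0,0]]
    - [[-0.018,0.13,0.02],[0,0,0]]
    - [[-0.0227,0.161,0.06],[0,0,0]]
    - [[-0.0227,0.161,0.09],[0,0,0]]

```text
time_s: 19.0
eef_pos: [0.5087, -0.2695, 0.1487]
eef_rot: [-0.0, 0.998, 0.061, 0.001]
wrist_force: [0.9, 0.3, -3.5]
opening: 0.337
```

>>> step_arm:
  plan:
    - [[0,0,0.03],[0,0,0]]
    - [[0,0,0.06],[0,0,0]]
    - [[0,0,0.075],[0,0,0]]
    - [[0,0,0.085],[0,0,0]]
    - [[0,0,0.085],[0,0,0]]

```text
time_s: 19.5
eef_pos: [0.5094, -0.2656, 0.0649]
eef_rot: [-0.001, 0.998, 0.062, 0.0]
wrist_force: [0.0, 0.8, -3.7]
opening: 0.336
```

```bash
python3 -c "
from h import *
togo([.509,-.267,.0537],7)
"
```

```text
t 19.5 tcp [ 0.5094 -0.2656  0.0649] x [0.992 0.124 0.001] z [ 0.001  0.002 -1.   ] F [ 0.   0.8 -3.7] T [ 0.03  0.01 -0.03] op 0.336 q [-0.69  0.4   1.73  0.    1.02 -0.81]
shift [-0.0006  0.0014  0.0112] turn [-0.11 -0.05  0.13]
```

>>> step_arm:
  plan:
    - [[0,0,0.005],[0,0,0]]
    - [[0,0,0.009],[0,0,0]]
    - [[0,0,0.011],[0,0,0]]
    - [[0,0,0.0115],[0,0,0]]
    - [[0,0,0.0115],[0,0,0]]

```text
time_s: 20.0
eef_pos: [0.5099, -0.2667, 0.0548]
eef_rot: [-0.0, 0.998, 0.062, 0.001]
wrist_force: [-0.7, 0.7, -3.4]
opening: 0.338
```

>>> step_arm:
  plan:
    - [[0,0,0],[0,0,0]]
    - [[0,0,0],[0,0,0]]
    - [[0,0,0],[0,0,0]]
    - [[0,0,0],[0,0,0]]
    - [[0,0,0],[0,0,0]]
  fingers: 100

```text
time_s: 20.5
eef_pos: [0.5099, -0.2666, 0.0547]
eef_rot: [-0.0, 0.998, 0.062, 0.001]
wrist_force: [0.0, -0.1, 0.2]
opening: 1.003
```

>>> step_arm:
  plan:
    - [[0,0,-0.03],[0,0,0]]
    - [[0,0,-0.075],[0,0,0]]
    - [[0,0,-0.115],[0,0,0]]
    - [[0,0,-0.135],[0,0,0]]
    - [[0,0,-0.135],[0,0,0]]

```text
time_s: 21.0
eef_pos: [0.5114, -0.2682, 0.1938]
eef_rot: [0.002, 0.998, 0.062, 0.004]
wrist_force: [0.8, -0.5, 0.4]
opening: 0.999
```

```bash
python3 -c "
from h import *
import pickle
im=viewer.camera('side'); cv2.imwrite('pics/s11.png',im[:,:,::-1])
s=state()
c=viewer.get_calibration('wrist'); im=viewer.camera('wrist'); cv2.imwrite('pics/w11.png',im[:,:,::-1]); pickle.dump((c,s['eef_pos']),open('w11.pkl','wb'))
"
```

```text
t 21.05 tcp [ 0.5103 -0.2673  0.1911] x [0.992 0.123 0.005] z [ 0.005 -0.002 -1.   ] F [ 0.3  0.7 -0.5] T [-0.04 -0.    0.03] op 1.002 q [-0.69  0.23  1.65  0.    1.26 -0.81]
```

View pics/w11.png

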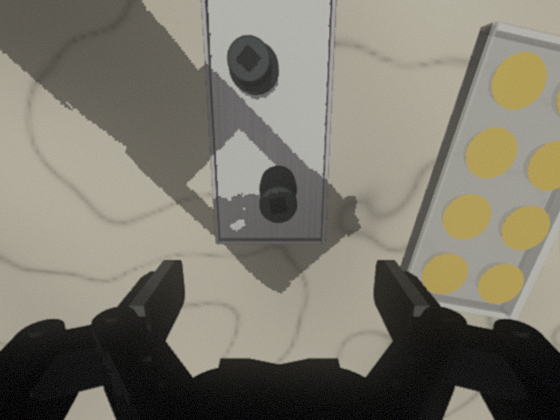

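```bash
cat > ov.py <<'E'
from h import *
import pickle,sys
def ov(img,c,xy,dia,col,k,off,z0=.004):
    for z,d in [(z0,dia),(z0+.035,dia),(z0+.08,30)]:
        t=np.linspace(0,2*np.pi,60)
        p=np.array([proj(c,[xy[0]+d/2e3*np.cos(a),xy[1]+d/2e3*np.sin(a),z]) for a in t])
        p=((p-off+.5)*k-.5)
        cv2.polylines(img,[np.round(p*8).astype(np.int32)],True,col,1,cv2.LINE_AA,3)
E
python3 - <<'E'
from ov import *
c=pickle.load(open('w2.pkl','rb'))
im=cv2.imread('pics/w2.png')
k=5
a=im[150:260,230:340];a=cv2.convertScaleAbs(cv2.resize(a,None,fx=k,fy=k,interpolation=cv2.INTER_CUBIC),alpha=1.6)
b=a.copy()
xy=atz(c,282.5,214.3,.084)[:2]
ov(a,c,xy,31,(0,255,0),k,np.array([230,150]));ov(b,c,xy,35.5,(0,0,255),k,np.array([230,150]))
cv2.imwrite('pics/o1.png',cv2.resize(np.hstack([a,b]),(800,400)))
E
```

```text
(no output)
```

View pics/o1.png

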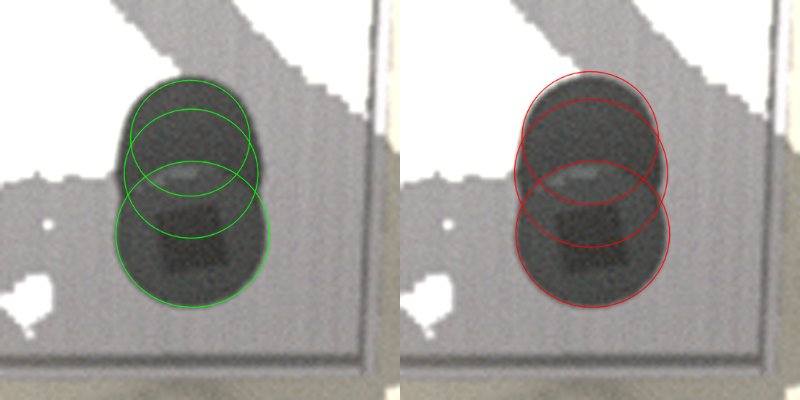

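Run:
```python
from ov import *
c,_=pickle.load(open('w11.pkl','rb'))
im=cv2.imread('pics/w11.png')
k=7
a=im[20:110,205:305];a=cv2.convertScaleAbs(cv2.resize(a,None,fx=k,fy=k,interpolation=cv2.INTER_CUBIC),alpha=1.8)
xy=[.4768,-.1659]
ov(a,c,xy,42,(0,255,0),k,np.array([205,20]))
cv2.imwrite('pics/o2.png',a)
togo([.477,-.166,.053],7)
```

```text
t 21.1 tcp [ 0.5093 -0.2665  0.1892] x [0.992 0.123 0.003] z [ 0.003  0.    -1.   ] F [-0.3  0.1 -0.4] T [-0.    0.01 -0.04] op 1.0 q [-0.69  0.23  1.66  0.    1.26 -0.81]
shift [-0.0201 -0.1037  0.1362] turn [-0.01 -0.15  0.07]
```

View pics/o2.png

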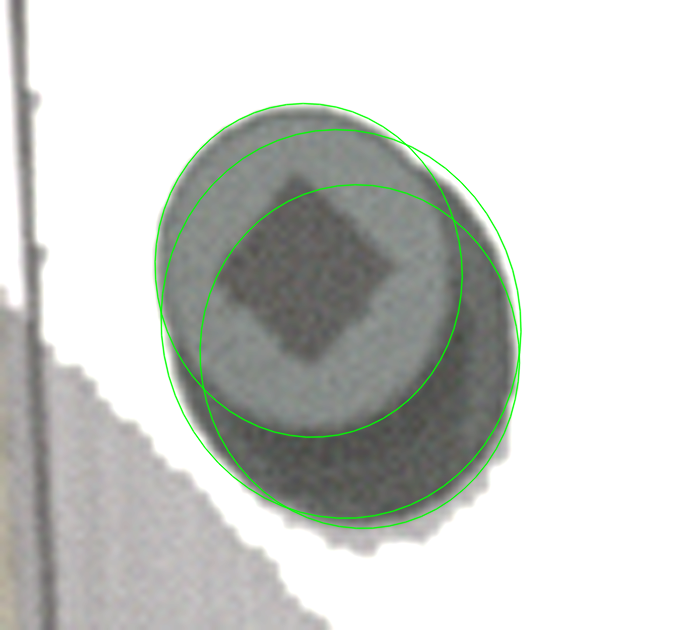

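View pics/s11.png

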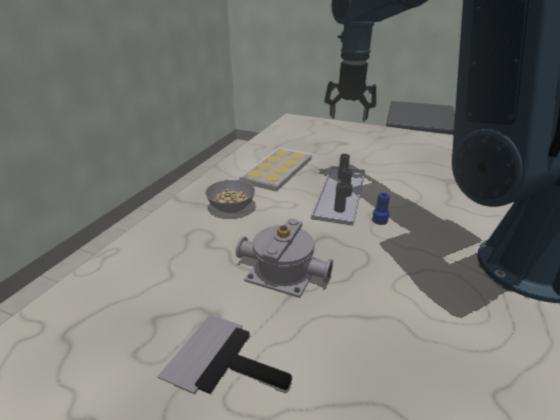

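>>> step_arm:
  plan:
    - [[-0.007,-0.035,0.0],[0,0,0]]
    - [[-0.014,-0.07,0.0],[0,0,0]]
    - [[-0.0205,-0.1035,0.02],[0,0,0]]
    - [[-0.0205,-0.1035,0.04],[0,0,0]]
    - [[-0.0205,-0.1035,0.04],[0,0,0]]

```text
time_s: 21.6
eef_pos: [0.4734, -0.1638, 0.1451]
eef_rot: [-0.003, 0.998, 0.062, -0.002]
wrist_force: [-0.0, 0.1, 0.0]
opening: 0.998
```

```bash
python3 -c "
from h import *
import pickle
im=viewer.camera('top')
s=state()
c=viewer.get_calibration('wrist'); im=viewer.camera('wrist'); cv2.imwrite('pics/w12.png',im[:,:,::-1]); pickle.dump((c,s['eef_pos']),open('w12.pkl','wb'))
togo([.4765,-.166,.053],7)
"
```

```text
t 21.65 tcp [ 0.4747 -0.1651  0.1469] x [ 0.992  0.124 -0.002] z [-0.002  0.004 -1.   ] F [-0.4  0.7  0.4] T [-0.06 -0.01 -0.05] op 1.001 q [-0.57  0.13  1.87  0.    1.15 -0.7 ]
t 21.7 tcp [ 0.4758 -0.1662  0.1483] x [0.992 0.123 0.   ] z [ 0.     0.002 -1.   ] F [ 0.3 -0.1 -0.1] T [-0.    0.01 -0.  ] op 0.997 q [-0.57  0.13  1.86  0.    1.15 -0.7 ]
shift [0.0006 0.0001 0.0953] turn [-0.11 -0.02  0.07]
```

View pics/w12.png

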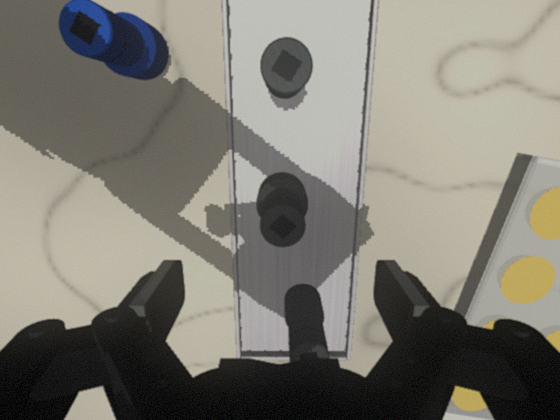

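```bash
python3 -c "
from h import *
import pickle
c,_=pickle.load(open('w12.pkl','rb'))
print(atz(c,282.5,223.5,.084),atz(c,287,66.5,.084))
togo([.4765,-.166,.053],7)
"
```

```text
[ 0.47622739 -0.1636264   0.084     ] [ 0.46678977 -0.07005002  0.084     ]
t 21.7 tcp [ 0.4758 -0.1662  0.1483] x [0.992 0.123 0.   ] z [ 0.     0.002 -1.   ] F [ 0.3 -0.1 -0.1] T [-0.    0.01 -0.  ] op 0.997 q [-0.57  0.13  1.86  0.    1.15 -0.7 ]
shift [0.0006 0.0001 0.0953] turn [-0.11 -0.02  0.07]
```

>>> step_arm:
  plan:
    - [[0.0005,-0.0008,0.03],[0,0,0]]
    - [[0.0005,-0.0008,0.06],[0,0,0]]
    - [[0.0005,-0.0008,0.085],[0,0,0]]
    - [[0.0005,-0.0008,0.0955],[0,0,0]]
    - [[0.0005,-0.0008,0.0955],[0,0,0]]

```text
time_s: 22.2
eef_pos: [0.4766, -0.1657, 0.053]
eef_rot: [-0.001, 0.998, 0.061, 0.0]
wrist_force: [0.1, -0.2, 0.6]
opening: 1.0
```

>>> step_arm:
  plan:
    - [[0,0,0],[0,0,0]]
    - [[0,0,0],[0,0,0]]
    - [[0,0,0],[0,0,0]]
    - [[0,0,0],[0,0,0]]
    - [[0,0,0],[0,0,0]]
  fingers: 0

```text
time_s: 22.7
eef_pos: [0.4779, -0.1659, 0.055]
eef_rot: [0.0, 0.998, 0.062, 0.002]
wrist_force: [-0.6, 1.0, 6.7]
opening: 0.339
```

```bash
python3 -c "
from h import *
state()
"
```

```text
t 22.7 tcp [ 0.4779 -0.1659  0.055 ] x [0.992 0.123 0.004] z [ 0.004 -0.    -1.   ] F [-0.6  1.   6.7] T [0.19 0.02 0.01] op 0.339 q [-0.57  0.28  1.91  0.    0.95 -0.7 ]
```

>>> step_arm:
  plan:
    - [[0,0,-0.03],[0,0,0]]
    - [[0,0,-0.07],[0,0,0]]
    - [[0,0,-0.11],[0,0,0]]
    - [[0,0,-0.15],[0,0,0]]
    - [[0.005,-0.03,-0.187],[0,0,0]]

```text
time_s: 23.2
eef_pos: [0.4776, -0.1372, 0.2424]
eef_rot: [0.001, 0.998, 0.06, 0.001]
wrist_force: [1.1, 0.1, -3.4]
opening: 0.335
```

```bash
python3 -c "
from h import *
togo([.51,.12,.24],7)
"
```

```text
t 23.2 tcp [ 0.4776 -0.1372  0.2424] x [0.993 0.12  0.002] z [ 0.003 -0.001 -1.   ] F [ 1.1  0.1 -3.4] T [ 0.03 -0.1  -0.05] op 0.335 q [-0.52 -0.    1.8   0.    1.34 -0.64]
shift [ 0.063  -0.2514  0.0022] turn [ 0.08 -0.14 -0.12]
```

>>> step_arm:
  plan:
    - [[0.011,-0.045,0],[0,0,0]]
    - [[0.022,-0.09,0],[0,0,0]]
    - [[0.033,-0.135,0],[0,0,0]]
    - [[0.045,-0.18,0],[0,0,0]]
    - [[0.056,-0.225,0],[0,0,0]]

```text
time_s: 23.7
eef_pos: [0.5049, 0.0969, 0.2404]
eef_rot: [-0.0, 0.998, 0.062, 0.001]
wrist_force: [-0.0, -0.3, -3.6]
opening: 0.338
```

>>> step_arm:
  plan:
    - [[0.007,-0.026,0.002],[0,0,0]]
    - [[0.007,-0.026,0.002],[0,0,0]]

```text
time_s: 23.9
eef_pos: [0.5084, 0.1251, 0.2379]
eef_rot: [-0.001, 0.998, 0.064, 0.0]
wrist_force: [-0.1, -0.1, -4.7]
opening: 0.339
```

```bash
python3 -c "
from h import *
import pickle
s=state()
c=viewer.get_calibration('wrist'); im=viewer.camera('wrist'); cv2.imwrite('pics/w13.png',im[:,:,::-1]); pickle.dump((c,s['eef_pos']),open('w13.pkl','wb'))
a=cv2.convertScaleAbs(cv2.imread('pics/w13.png')[190:360,190:370],alpha=4)
b=cv2.imread('pics/w13.png')[10:100,255:345]
cv2.imwrite('pics/c14.png',np.hstack([cv2.resize(a,(423,400),interpolation=cv2.INTER_CUBIC),cv2.resize(b,(400,400),interpolation=cv2.INTER_CUBIC)])[:,:800])
F=[state()['wrist_force'][2] ]
"
```

```text
t 23.9 tcp [0.5084 0.1251 0.2379] x [0.992 0.128 0.   ] z [ 0.     0.002 -1.   ] F [-0.1 -0.1 -4.7] T [-0.04  0.04  0.01] op 0.339 q [ 0.01  0.07  1.74  0.    1.34 -0.12]
t 23.95 tcp [0.5084 0.1233 0.238 ] x [0.992 0.127 0.   ] z [ 0.  0. -1.] F [-0.4 -1.5 -3.5] T [ 0.01  0.05 -0.01] op 0.333 q [ 0.01  0.07  1.74  0.    1.34 -0.12]
```

View pics/c14.png

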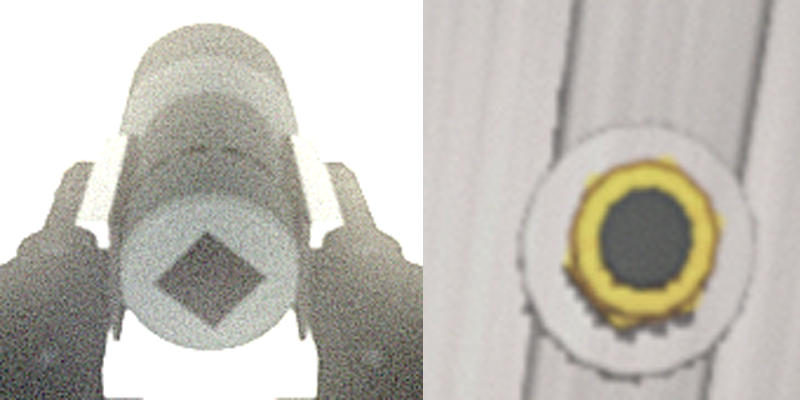

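```bash
python3 -c "
from held import *
c,t=pickle.load(open('w13.pkl','rb'))
k=423/180
g=lambda u,v:(190+(u+.5)/k-.5,190+(v+.5)/k-.5)
held(c,t,[g(*p) for p in [(209,232),(265,276),(212,330),(156,280)]],[g(120,272),g(299,272),g(210,195),g(210,350)],t[2]-.050+.08)
togo([.5137,.231,.18],7)
"
```

```text
square centre-tcp [-0.0006  0.0012  0.03  ]
edges deg mod90 [55.7 57.6 50.9 53. ] len [0.0118 0.0131 0.0129 0.012 ]
disc centre-tcp [-0.0008  0.0023  0.03  ] ext [0.028  0.0279 0.    ]
t 23.95 tcp [0.5084 0.1233 0.238 ] x [0.992 0.127 0.   ] z [ 0.  0. -1.] F [-0.4 -1.5 -3.5] T [ 0.01  0.05 -0.01] op 0.333 q [ 0.01  0.07  1.74  0.    1.34 -0.12]
shift [ 0.0189 -0.1062  0.0581] turn [-0.03 -0.01  0.27]
```

>>> step_arm:
  plan:
    - [[0.006,-0.04,0.0],[0,0,1]]
    - [[0.012,-0.08,0.02],[0,0,3]]
    - [[0.0187,-0.1045,0.04],[0,0,3]]
    - [[0.0187,-0.1052,0.058],[0,0,3]]
    - [[0.0187,-0.1052,0.058],[0,0,3]]

```text
time_s: 24.45
eef_pos: [0.5127, 0.2274, 0.1776]
eef_rot: [0.001, 0.999, 0.036, -0.002]
wrist_force: [0.0, -0.2, -4.9]
opening: 0.333
```

>>> step_arm:
  plan:
    - [[0,0,0.005],[0,0,0]]
    - [[0,0,0.01],[0,0,0]]
    - [[0,0,0.012],[0,0,0]]
    - [[0,0,0.012],[0,0,0]]

```text
time_s: 24.85
eef_pos: [0.5155, 0.2278, 0.1695]
eef_rot: [-0.0, 0.999, 0.035, 0.001]
wrist_force: [0.1, 0.1, -5.1]
opening: 0.338
```

```bash
python3 -c "
from h import *
togo([.5137,.230,.16],4)
"
```

```text
t 24.85 tcp [0.5155 0.2278 0.1695] x [0.998 0.07  0.003] z [ 0.003  0.001 -1.   ] F [ 0.1  0.1 -5.1] T [ 0.04 -0.03 -0.01] op 0.338 q [0.21 0.23 1.7  0.   1.21 0.14]
shift [-0.0017 -0.0023  0.0095] turn [-0.02 -0.16  0.02]
```

>>> step_arm:
  plan:
    - [[-0.0013,-0.0022,0],[0,0,0]]
    - [[-0.0013,-0.0022,0.002],[0,0,0]]
    - [[-0.0013,-0.0022,0.005],[0,0,0]]
    - [[-0.0013,-0.0022,0.008],[0,0,0]]
    - [[-0.0013,-0.0022,0.008],[0,0,0]]

```text
time_s: 25.35
eef_pos: [0.5134, 0.2304, 0.1606]
eef_rot: [-0.0, 0.999, 0.036, 0.001]
wrist_force: [-0.4, 0.5, -3.9]
opening: 0.334
```

```bash
python3 -c "
from h import *
togo([.5137,.230,.16],4)
"
```

```text
t 25.35 tcp [0.5134 0.2304 0.1606] x [0.997 0.071 0.001] z [ 0.001  0.    -1.   ] F [-0.4  0.5 -3.9] T [0.04 0.03 0.02] op 0.334 q [0.21 0.24 1.71 0.   1.19 0.14]
shift [0.0002 0.0004 0.0006] turn [-0.01 -0.08  0.07]
```

>>> step_arm:
  plan:
    - [[0,0,0.003],[0,0,0]]
    - [[0,0,0.006],[0,0,0]]
    - [[0,0,0.0085],[0,0,0]]
    - [[0,0,0.0105],[0,0,0]]
    - [[0,0,0.0105],[0,0,0]]

```text
time_s: 25.85
eef_pos: [0.514, 0.2305, 0.1512]
eef_rot: [-0.0, 0.999, 0.036, 0.001]
wrist_force: [-2.0, -0.6, -0.4]
opening: 0.337
```

```bash
python3 -c "
from h import *
state()
"
```

```text
t 25.85 tcp [0.514  0.2305 0.1512] x [0.997 0.071 0.003] z [ 0.003  0.001 -1.   ] F [-2.  -0.6 -0.4] T [-0.04  0.4   0.08] op 0.337 q [0.21 0.25 1.72 0.   1.17 0.14]
```

>>> step_arm:
  plan:
    - [[-0.0004,0,0.0003],[0,0,-7]]
    - [[-0.0004,0,0.0003],[0,0,-14]]
    - [[-0.0004,0,0.0003],[0,0,-14]]

```text
time_s: 26.15
eef_pos: [0.5143, 0.2305, 0.1511]
eef_rot: [-0.0, 0.988, 0.158, 0.002]
wrist_force: [-0.0, -0.1, -0.6]
opening: 0.338
```

```bash
python3 -c "
from h import *
state()
"
```

```text
t 26.15 tcp [0.5143 0.2305 0.1511] x [0.95  0.311 0.004] z [ 0.004  0.001 -1.   ] F [-0.  -0.1 -0.6] T [ 0.   -0.14  0.01] op 0.338 q [ 0.21  0.25  1.72 -0.    1.17 -0.11]
```

>>> step_arm:
  plan:
    - [[0,0,0],[0,0,-5]]
    - [[0,0,0],[0,0,-10]]
    - [[0,0,0],[0,0,-10]]

```text
time_s: 26.45
eef_pos: [0.5142, 0.2305, 0.1511]
eef_rot: [0.0, 0.97, 0.241, 0.002]
wrist_force: [1.1, 0.4, 0.4]
opening: 0.336
```

```bash
python3 -c "
from h import *
state()
"
```

```text
t 26.45 tcp [0.5142 0.2305 0.1511] x [0.883 0.469 0.004] z [ 0.004  0.001 -1.   ] F [1.1 0.4 0.4] T [-0.01 -0.17  0.02] op 0.336 q [ 0.21  0.25  1.72 -0.    1.17 -0.28]
```

>>> step_arm:
  plan:
    - [[0,0,0],[0,0,-5]]
    - [[0,0,0],[0,0,-10]]

```text
time_s: 26.65
eef_pos: [0.5143, 0.2305, 0.1511]
eef_rot: [0.0, 0.946, 0.325, 0.002]
wrist_force: [1.0, 0.1, 0.0]
opening: 0.338
```

```bash
python3 -c "
from h import *
state()
"
```

```text
t 26.65 tcp [0.5143 0.2305 0.1511] x [0.788 0.615 0.004] z [ 0.005  0.001 -1.   ] F [1.  0.1 0. ] T [ 0.02 -0.3  -0.01] op 0.338 q [ 0.21  0.25  1.72 -0.    1.17 -0.45]
```

>>> step_arm:
  plan:
    - [[0,0,-0.015],[0,0,0]]
    - [[0,0,-0.035],[0,0,0]]
    - [[0,0,-0.06],[0,0,4]]
    - [[0,0,-0.085],[0,0,12]]
    - [[0.0,0.02,-0.09],[0,0,20]]

```text
time_s: 27.15
eef_pos: [0.5259, 0.2165, 0.2448]
eef_rot: [-0.001, 0.988, 0.153, 0.004]
wrist_force: [0.6, -0.2, -5.3]
opening: 0.337
```

```bash
python3 -c "
from h import *
togo([.512,.12,.24],7)
"
```

```text
t 27.15 tcp [0.5259 0.2165 0.2448] x [0.953 0.302 0.007] z [ 0.007  0.003 -1.   ] F [ 0.6 -0.2 -5.3] T [-0.02 -0.02 -0.02] op 0.337 q [ 0.18  0.16  1.62  0.    1.35 -0.13]
shift [-0.0424  0.0878  0.0044] turn [-0.06 -0.41 10.56]
```

>>> step_arm:
  plan:
    - [[-0.015,0.03,0.002],[0,0,5]]
    - [[-0.03,0.06,0.003],[0,0,10.5]]
    - [[-0.0424,0.088,0.003],[0,0,10.5]]
    - [[-0.0424,0.088,0.003],[0,0,10.5]]

```text
time_s: 27.55
eef_pos: [0.512, 0.1149, 0.2378]
eef_rot: [0.0, 0.998, 0.062, 0.001]
wrist_force: [-0.1, -0.4, -4.0]
opening: 0.336
```

```bash
python3 -c "
from h import *
import pickle
s=state()
c=viewer.get_calibration('wrist'); im=viewer.camera('wrist'); cv2.imwrite('pics/w14.png',im[:,:,::-1]); pickle.dump((c,s['eef_pos']),open('w14.pkl','wb'))
u,v=proj(c,[.5134,.2306,.11]);u=int(u)-40;v=max(0,int(v)-40);print(u,v)
a=cv2.imread('pics/w14.png')[v:v+80,u:u+80]
cv2.imwrite('pics/c15.png',cv2.resize(a,(600,600),interpolation=cv2.INTER_CUBIC))
togo([.4765,-.165,.24],7)
"
```

```text
t 27.55 tcp [0.512  0.1149 0.2378] x [0.992 0.123 0.001] z [ 0.002 -0.001 -1.   ] F [-0.1 -0.4 -4. ] T [ 0.03 -0.    0.02] op 0.336 q [-0.01  0.07  1.74 -0.    1.34 -0.13]
260 8
t 27.6 tcp [0.5123 0.1165 0.238 ] x [0.992 0.125 0.002] z [ 0.002  0.001 -1.   ] F [-0.5  0.4 -3.5] T [ 0.05  0.02 -0.02] op 0.339 q [-0.    0.07  1.73  0.    1.34 -0.13]
shift [-0.0706  0.2749 -0.0023] turn [-0.02 -0.13  0.15]
```

View pics/c15.png

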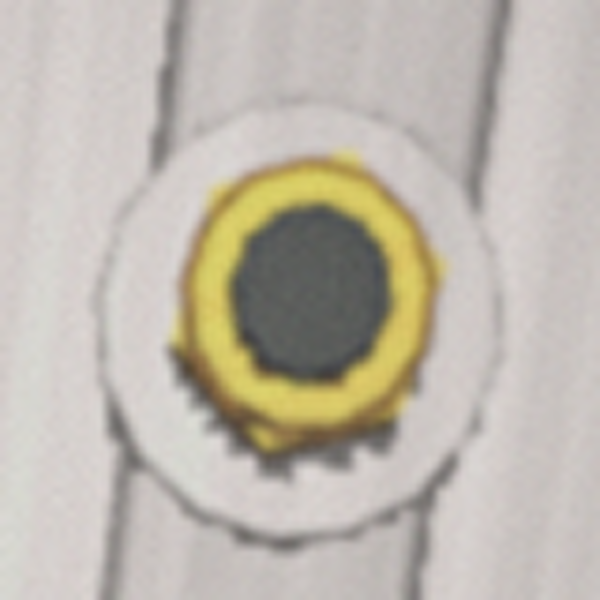

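>>> step_arm:
  plan:
    - [[-0.012,0.046,-0.002],[0,0,0]]
    - [[-0.024,0.092,-0.002],[0,0,0]]
    - [[-0.036,0.138,-0.002],[0,0,0]]
    - [[-0.048,0.185,-0.002],[0,0,0]]
    - [[-0.06,0.23,-0.002],[0,0,0]]

```text
time_s: 28.1
eef_pos: [0.4834, -0.1188, 0.2399]
eef_rot: [-0.0, 0.998, 0.065, 0.002]
wrist_force: [1.0, -0.3, -4.2]
opening: 0.338
```

```bash
python3 -c "
from h import *
import pickle
c,_=pickle.load(open('w14.pkl','rb'))
f=lambda u,v:(260+(u+.5)/7.5-.5,8+(v+.5)/7.5-.5)
P=[(348,153),(443,265),(402,412),(268,447),(177,340),(217,190)]
W=np.array([atz(c,*f(*p),.112) for p in P]);print(W.mean(0))
a=np.degrees(np.arctan2(*(W-W.mean(0))[:,1::-1].T));print((a%60).round(1))
togo([.4770,-.165,.10],7)
"
```

```text
[0.51338234 0.23055381 0.112     ]
[22.2 21.5 20.6 20.8 21.7 19.7]
t 28.1 tcp [ 0.4834 -0.1188  0.2399] x [0.992 0.129 0.003] z [ 0.003  0.001 -1.   ] F [ 1.  -0.3 -4.2] T [-0.01 -0.05 -0.  ] op 0.338 q [-0.48  0.    1.8   0.    1.34 -0.61]
shift [-0.0128  0.045   0.1398] turn [-0.03 -0.2   0.44]
```

>>> step_arm:
  plan:
    - [[-0.0128,0.045,0.01],[0,0,0.4]]
    - [[-0.0128,0.045,0.05],[0,0,0.4]]
    - [[-0.0128,0.045,0.09],[0,0,0.4]]
    - [[-0.0128,0.045,0.135],[0,0,0.4]]
    - [[-0.0128,0.045,0.165],[0,0,0.4]]

```text
time_s: 28.6
eef_pos: [0.4762, -0.1627, 0.0716]
eef_rot: [-0.001, 0.998, 0.061, 0.0]
wrist_force: [0.2, -0.2, -4.7]
opening: 0.336
```

>>> step_arm:
  plan:
    - [[0,0,0.008],[0,0,0]]
    - [[0,0,0.014],[0,0,0]]
    - [[0,0,0.017],[0,0,0]]
    - [[0,0,0.017],[0,0,0]]

```text
time_s: 29.0
eef_pos: [0.4784, -0.1647, 0.0586]
eef_rot: [0.001, 0.998, 0.062, 0.002]
wrist_force: [1.1, -0.2, -4.9]
opening: 0.339
```

```bash
python3 -c "
from h import *
togo([.4770,-.165,.055],7)
"
```

```text
t 29.0 tcp [ 0.4784 -0.1647  0.0586] x [0.992 0.125 0.005] z [ 0.005 -0.001 -1.   ] F [ 1.1 -0.2 -4.9] T [ 0.01 -0.   -0.06] op 0.339 q [-0.57  0.27  1.91  0.    0.95 -0.69]
shift [-0.0014  0.0001  0.0036] turn [ 0.08 -0.26  0.16]
```

>>> step_arm:
  plan:
    - [[0,0,0.0015],[0,0,0]]
    - [[0,0,0.003],[0,0,0]]
    - [[0,0,0.0035],[0,0,0]]
    - [[0,0,0.0035],[0,0,0]]

```text
time_s: 29.4
eef_pos: [0.478, -0.1648, 0.0551]
eef_rot: [0.0, 0.998, 0.063, 0.002]
wrist_force: [-1.6, 1.7, 5.3]
opening: 0.339
```

>>> step_arm:
  plan:
    - [[0,0,0],[0,0,0]]
    - [[0,0,0],[0,0,0]]
    - [[0,0,0],[0,0,0]]
    - [[0,0,0],[0,0,0]]
    - [[0,0,0],[0,0,0]]
  fingers: 100

```text
time_s: 29.9
eef_pos: [0.4771, -0.1643, 0.0536]
eef_rot: [-0.0, 0.998, 0.063, 0.001]
wrist_force: [0.5, 0.2, 0.1]
opening: 1.002
```

>>> step_arm:
  plan:
    - [[0,0,-0.03],[0,0,0]]
    - [[0,0,-0.075],[0,0,0]]
    - [[0,0,-0.115],[0,0,0]]
    - [[0.005,0.03,-0.135],[0,0,0]]
    - [[0.01,0.06,-0.135],[0,0,0]]

```text
time_s: 30.4
eef_pos: [0.4966, -0.2242, 0.1932]
eef_rot: [0.002, 0.998, 0.063, 0.004]
wrist_force: [-0.2, -0.2, -0.4]
opening: 0.999
```

```bash
python3 -c "
from h import *
togo([.509,-.267,.17],7)
"
```

```text
t 30.4 tcp [ 0.4966 -0.2242  0.1932] x [0.992 0.127 0.008] z [ 0.009 -0.004 -1.   ] F [-0.2 -0.2 -0.4] T [-0.03 -0.04 -0.01] op 0.999 q [-0.64  0.15  1.74  0.    1.24 -0.77]
shift [0.0067 0.0439 0.0235] turn [ 0.3  -0.48  0.27]
```

>>> step_arm:
  plan:
    - [[0.0067,0.044,0.02],[0,0,0]]
    - [[0.0067,0.044,0.02],[0,0,0]]
    - [[0.0067,0.044,0.02],[0,0,0]]

```text
time_s: 30.7
eef_pos: [0.5057, -0.2657, 0.1673]
eef_rot: [-0.001, 0.998, 0.062, 0.0]
wrist_force: [-0.2, -0.4, -0.6]
opening: 1.003
```

```bash
python3 -c "
from h import *
import pickle
s=state()
c=viewer.get_calibration('wrist'); im=viewer.camera('wrist'); cv2.imwrite('pics/w15.png',im[:,:,::-1]); pickle.dump((c,s['eef_pos']),open('w15.pkl','wb'))
togo([.5099,-.267,.053],7)
"
```

```text
t 30.7 tcp [ 0.5057 -0.2657  0.1673] x [0.992 0.123 0.001] z [ 0.     0.003 -1.   ] F [-0.2 -0.4 -0.6] T [0.01 0.02 0.03] op 1.003 q [-0.69  0.25  1.68  0.    1.21 -0.82]
t 30.75 tcp [ 0.506  -0.265   0.1681] x [0.992 0.124 0.002] z [ 0.001  0.002 -1.   ] F [-0.5  0.9  0.5] T [ 0.04 -0.01 -0.06] op 1.0 q [-0.69  0.25  1.68  0.    1.21 -0.82]
shift [0.0035 0.0026 0.1151] turn [-0.1  -0.09  0.14]
```

View pics/w15.png

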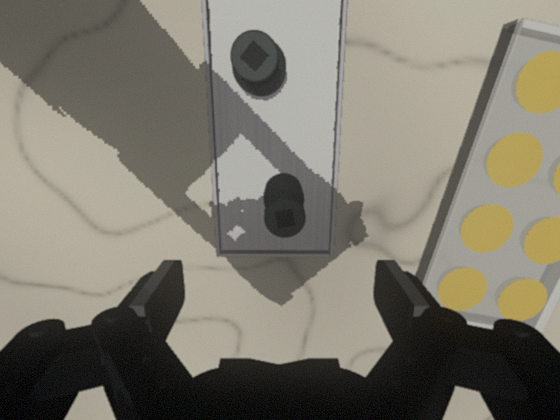

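>>> step_arm:
  plan:
    - [[0.003,0.0022,0.03],[0,0,0]]
    - [[0.003,0.0022,0.065],[0,0,0]]
    - [[0.003,0.0022,0.1],[0,0,0]]
    - [[0.003,0.0022,0.115],[0,0,0]]
    - [[0.003,0.0022,0.115],[0,0,0]]

```text
time_s: 31.25
eef_pos: [0.5087, -0.2653, 0.0522]
eef_rot: [-0.002, 0.998, 0.063, -0.0]
wrist_force: [-0.2, 0.0, 0.2]
opening: 1.001
```

>>> step_arm:
  plan:
    - [[0,0,0],[0,0,0]]
    - [[0,0,0],[0,0,0]]
    - [[0,0,0],[0,0,0]]
    - [[0,0,0],[0,0,0]]
    - [[0,0,0],[0,0,0]]
  fingers: 0

```text
time_s: 31.75
eef_pos: [0.5108, -0.2678, 0.0552]
eef_rot: [0.001, 0.998, 0.063, 0.002]
wrist_force: [-0.4, 0.8, 7.1]
opening: 0.334
```

>>> step_arm:
  plan:
    - [[0,0,-0.03],[0,0,0]]
    - [[0,0,-0.07],[0,0,0]]
    - [[0,0,-0.11],[0,0,0]]
    - [[0,0,-0.15],[0,0,0]]
    - [[0,-0.03,-0.187],[0,0,0]]

```text
time_s: 32.25
eef_pos: [0.5057, -0.2398, 0.2424]
eef_rot: [0.001, 0.998, 0.061, 0.002]
wrist_force: [1.3, -0.3, -3.0]
opening: 0.338
```

>>> step_arm:
  plan:
    - [[0.008,-0.046,0],[0,0,0]]
    - [[0.016,-0.092,0],[0,0,0]]
    - [[0.024,-0.138,0],[0,0,0]]
    - [[0.032,-0.184,0],[0,0,0]]
    - [[0.04,-0.23,0],[0,0,0]]

```text
time_s: 32.75
eef_pos: [0.5159, -0.0024, 0.2404]
eef_rot: [-0.0, 0.998, 0.062, 0.001]
wrist_force: [0.7, -0.5, -3.2]
opening: 0.34
```

```bash
python3 -c "
from h import *
togo([.512,.12,.24],7)
"
```

```text
t 32.75 tcp [ 0.5159 -0.0024  0.2404] x [0.992 0.124 0.002] z [ 0.002  0.001 -1.   ] F [ 0.7 -0.5 -3.2] T [ 0.02 -0.06 -0.03] op 0.34 q [-0.24  0.05  1.75  0.    1.34 -0.36]
shift [ 0.0114 -0.122   0.0005] turn [-0.03 -0.11  0.15]
```

>>> step_arm:
  plan:
    - [[0.004,-0.042,0],[0,0,0]]
    - [[0.008,-0.084,0],[0,0,0]]
    - [[0.0114,-0.122,0],[0,0,0]]
    - [[0.0114,-0.122,0],[0,0,0]]
    - [[0.0114,-0.122,0],[0,0,0]]

```text
time_s: 33.25
eef_pos: [0.5121, 0.1188, 0.2404]
eef_rot: [0.0, 0.998, 0.064, 0.001]
wrist_force: [-0.0, -0.8, -4.2]
opening: 0.334
```

```bash
python3 -c "
from h import *
import pickle
s=state()
c=viewer.get_calibration('wrist'); im=viewer.camera('wrist'); cv2.imwrite('pics/w16.png',im[:,:,::-1]); pickle.dump((c,s['eef_pos']),open('w16.pkl','wb'))
a=cv2.convertScaleAbs(cv2.imread('pics/w16.png')[190:360,190:370],alpha=4)
cv2.imwrite('pics/c16.png',cv2.resize(a,(635,600),interpolation=cv2.INTER_CUBIC))
"
```

```text
t 33.25 tcp [0.5121 0.1188 0.2404] x [0.992 0.127 0.001] z [ 0.001  0.    -1.   ] F [-0.  -0.8 -4.2] T [-0.02  0.03  0.01] op 0.334 q [ 0.    0.07  1.73  0.    1.34 -0.13]
```

View pics/c16.png

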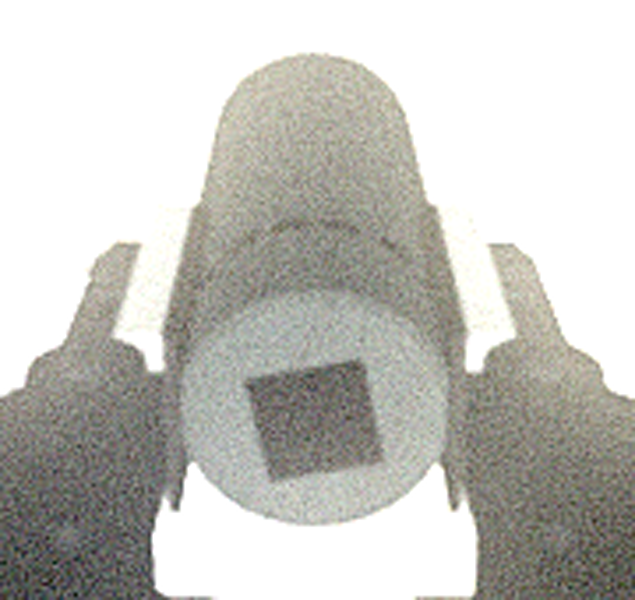

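```bash
python3 -c "
from held import *
c,t=pickle.load(open('w16.pkl','rb'))
k=635/180
g=lambda u,v:(190+(u+.5)/k-.5,190+(v+.5)/k-.5)
held(c,t,[g(*p) for p in [(246,380),(362,358),(384,462),(272,482)]],[g(183,400),g(448,400),g(315,287),g(315,525)],t[2]-.051+.08)
togo([.5137,.231,.18],7)
"
```

```text
square centre-tcp [-0.0006  0.0005  0.029 ]
edges deg mod90 [19.5 18.5 19.1 19. ] len [0.0124 0.0129 0.0123 0.0129]
disc centre-tcp [-0.0009  0.0024  0.029 ] ext [0.0278 0.0288 0.    ]
t 33.3 tcp [0.5124 0.1179 0.2404] x [0.992 0.125 0.002] z [ 0.002  0.    -1.   ] F [-0.1  0.4 -3.3] T [ 0.01 -0.    0.03] op 0.339 q [ 0.    0.07  1.73  0.    1.34 -0.13]
shift [ 0.0154 -0.112   0.0604] turn [ 0.01 -0.09  0.21]
```

>>> step_arm:
  plan:
    - [[0.006,-0.04,0.0],[0,0,-1]]
    - [[0.012,-0.08,0.02],[0,0,-2]]
    - [[0.0157,-0.1115,0.04],[0,0,-2]]
    - [[0.0157,-0.1115,0.06],[0,0,-2]]
    - [[0.0157,-0.1115,0.06],[0,0,-2]]

```text
time_s: 33.8
eef_pos: [0.5125, 0.2295, 0.1774]
eef_rot: [0.001, 0.997, 0.08, -0.002]
wrist_force: [-0.6, -0.5, -3.4]
opening: 0.342
```

>>> step_arm:
  plan:
    - [[0,0,0.005],[0,0,0]]
    - [[0,0,0.01],[0,0,0]]
    - [[0,0,0.011],[0,0,0]]
    - [[0,0,0.011],[0,0,0]]
    - [[0,0,0.011],[0,0,0]]

```text
time_s: 34.3
eef_pos: [0.515, 0.2305, 0.1706]
eef_rot: [-0.0, 0.997, 0.08, 0.002]
wrist_force: [0.4, 0.9, -3.3]
opening: 0.341
```

```bash
python3 -c "
from h import *
togo([.514,.2302,.161],9)
"
```

```text
t 34.3 tcp [0.515  0.2305 0.1706] x [0.987 0.159 0.004] z [ 0.004  0.001 -1.   ] F [ 0.4  0.9 -3.3] T [0.03 0.06 0.04] op 0.341 q [0.21 0.23 1.7  0.   1.21 0.05]
shift [-0.0011  0.0002  0.0096] turn [-0.01 -0.21  0.14]
```

>>> step_arm:
  plan:
    - [[-0.0007,0.0002,0.002],[0,0,0]]
    - [[-0.0007,0.0002,0.005],[0,0,0]]
    - [[-0.0007,0.0002,0.008],[0,0,0]]
    - [[-0.0007,0.0002,0.01],[0,0,0]]
    - [[-0.0007,0.0002,0.01],[0,0,0]]

```text
time_s: 34.8
eef_pos: [0.5136, 0.2305, 0.1594]
eef_rot: [-0.0, 0.997, 0.08, 0.001]
wrist_force: [-0.4, 0.0, -3.3]
opening: 0.338
```

>>> step_arm:
  plan:
    - [[0,0,0.003],[0,0,0]]
    - [[0,0,0.006],[0,0,0]]
    - [[0,0,0.0085],[0,0,0]]
    - [[0,0,0.01],[0,0,0]]
    - [[0,0,0.01],[0,0,0]]

```text
time_s: 35.3
eef_pos: [0.5141, 0.2306, 0.1512]
eef_rot: [-0.0, 0.997, 0.08, 0.001]
wrist_force: [-4.2, -1.5, 6.8]
opening: 0.337
```

```bash
python3 -c "
from h import *
state()
"
```

```text
t 35.3 tcp [0.5141 0.2306 0.1512] x [0.987 0.16  0.003] z [ 0.003  0.    -1.   ] F [-4.2 -1.5  6.8] T [-0.19  0.85 -0.04] op 0.337 q [ 0.21  0.25  1.72 -0.    1.18  0.05]
```

>>> step_arm:
  plan:
    - [[-0.0007,0.0002,-0.0003],[0,0,-4]]
    - [[-0.0007,0.0002,-0.0003],[0,0,-8]]
    - [[-0.0007,0.0002,-0.0003],[0,0,-12]]
    - [[-0.0007,0.0002,-0.0003],[0,0,-16]]
    - [[-0.0007,0.0002,-0.0003],[0,0,-20]]

```text
time_s: 35.8
eef_pos: [0.5142, 0.2305, 0.1512]
eef_rot: [-0.0, 0.967, 0.253, 0.002]
wrist_force: [-0.0, 0.9, 1.1]
opening: 0.337
```

```bash
python3 -c "
from h import *
state()
"
```

```text
t 35.8 tcp [0.5142 0.2305 0.1512] x [0.872 0.489 0.005] z [ 0.005  0.002 -1.   ] F [-0.   0.9  1.1] T [ 0.13 -0.06 -0.29] op 0.337 q [ 0.21  0.25  1.72  0.    1.17 -0.3 ]
```

>>> step_arm:
  plan:
    - [[0,0,0],[0,0,-4]]
    - [[0,0,0],[0,0,-8]]
    - [[0,0,0],[0,0,-12]]
    - [[0,0,0],[0,0,-16]]

```text
time_s: 36.2
eef_pos: [0.5143, 0.2306, 0.1512]
eef_rot: [0.0, 0.923, 0.385, 0.003]
wrist_force: [-0.5, 2.1, 1.6]
opening: 0.333
```

```bash
python3 -c "
from h import *
state()
"
```

```text
t 36.2 tcp [0.5143 0.2306 0.1512] x [0.703 0.711 0.005] z [ 0.005  0.002 -1.   ] F [-0.5  2.1  1.6] T [ 0.26 -0.06 -0.3 ] op 0.333 q [ 0.21  0.25  1.72  0.    1.17 -0.58]
```

>>> step_arm:
  plan:
    - [[0,0,0],[0,0,0]]
    - [[0,0,0],[0,0,6]]
    - [[0,0,0],[0,0,12]]
    - [[0,0,0],[0,0,18]]
    - [[0,0,0],[0,0,24]]

```text
time_s: 36.7
eef_pos: [0.5142, 0.2304, 0.1513]
eef_rot: [-0.0, 0.984, 0.181, 0.002]
wrist_force: [0.0, 1.9, 1.9]
opening: 0.336
```

>>> step_arm:
  plan:
    - [[0,0,0],[0,0,4]]
    - [[0,0,0],[0,0,8]]
    - [[0,0,0],[0,0,12]]
    - [[0,0,0],[0,0,16]]

```text
time_s: 37.1
eef_pos: [0.5141, 0.2304, 0.1512]
eef_rot: [-0.0, 0.999, 0.043, 0.002]
wrist_force: [-0.2, 0.6, 2.6]
opening: 0.336
```

```bash
python3 -c "
from h import *
state()
"
```

```text
t 37.1 tcp [0.5141 0.2304 0.1512] x [0.996 0.086 0.005] z [ 0.005  0.001 -1.   ] F [-0.2  0.6  2.6] T [0.08 0.01 0.32] op 0.336 q [ 0.21  0.25  1.72 -0.    1.17  0.12]
```

>>> step_arm:
  plan:
    - [[0,0,0],[0,0,3]]
    - [[0,0,0],[0,0,6]]

```text
time_s: 37.3
eef_pos: [0.5141, 0.2304, 0.1512]
eef_rot: [-0.0, 1.0, -0.009, 0.002]
wrist_force: [0.2, 0.3, 2.5]
opening: 0.337
```

```bash
python3 -c "
from h import *
state()
"
```

```text
t 37.3 tcp [0.5141 0.2304 0.1512] x [ 1.    -0.018  0.005] z [ 0.005  0.001 -1.   ] F [0.2 0.3 2.5] T [0.07 0.01 0.33] op 0.337 q [ 0.21  0.25  1.72 -0.    1.17  0.23]
```

Steady drag torque (0.33). Now small steps to feel the stop.

>>> step_arm:
  plan:
    - [[0,0,0],[0,0,3]]
    - [[0,0,0],[0,0,3]]

```text
time_s: 37.5
eef_pos: [0.5141, 0.2303, 0.1512]
eef_rot: [-0.0, 0.999, -0.034, 0.002]
wrist_force: [0.0, 1.1, 4.3]
opening: 0.336
```

```bash
python3 -c "
from h import *
state()
"
```

```text
t 37.5 tcp [0.5141 0.2303 0.1512] x [ 0.998 -0.068  0.004] z [ 0.004  0.001 -1.   ] F [0.  1.1 4.3] T [ 0.03 -0.01  0.16] op 0.336 q [ 0.21  0.25  1.72 -0.    1.17  0.28]
```

>>> step_arm:
  plan:
    - [[0,0,0],[0,0,3]]
    - [[0,0,0],[0,0,3]]

```text
time_s: 37.7
eef_pos: [0.5141, 0.2303, 0.1512]
eef_rot: [-0.001, 0.998, -0.059, 0.002]
wrist_force: [-0.6, 0.3, 5.1]
opening: 0.338
```

```bash
python3 -c "
from h import *
state()
"
```

```text
t 37.7 tcp [0.5141 0.2303 0.1512] x [ 0.993 -0.119  0.004] z [ 0.005  0.001 -1.   ] F [-0.6  0.3  5.1] T [-0.    0.02  0.2 ] op 0.338 q [ 0.21  0.25  1.72 -0.    1.17  0.33]
```

>>> step_arm:
  plan:
    - [[0,0,0],[0,0,3]]
    - [[0,0,0],[0,0,3]]

```text
time_s: 37.9
eef_pos: [0.5141, 0.2304, 0.1512]
eef_rot: [-0.001, 0.996, -0.085, 0.002]
wrist_force: [-0.3, 0.1, 5.7]
opening: 0.335
```

```bash
python3 -c "
from h import *
state()
"
```

```text
t 37.9 tcp [0.5141 0.2304 0.1512] x [ 0.985 -0.17   0.004] z [ 0.004  0.001 -1.   ] F [-0.3  0.1  5.7] T [-0.    0.01  0.14] op 0.335 q [ 0.21  0.25  1.72 -0.    1.17  0.38]
```

>>> step_arm:
  plan:
    - [[0,0,0],[0,0,2]]
    - [[0,0,0],[0,0,4]]

```text
time_s: 38.1
eef_pos: [0.514, 0.2303, 0.1512]
eef_rot: [-0.001, 0.993, -0.12, 0.002]
wrist_force: [0.1, 1.6, 5.4]
opening: 0.335
```

```bash
python3 -c "
from h import *
state()
"
```

```text
t 38.1 tcp [0.514  0.2303 0.1512] x [ 0.971 -0.238  0.004] z [ 0.004  0.001 -1.   ] F [0.1 1.6 5.4] T [0.04 0.01 0.25] op 0.335 q [ 0.21  0.25  1.72 -0.    1.17  0.45]
```

>>> step_arm:
  plan:
    - [[0,0,0],[0,0,2]]
    - [[0,0,0],[0,0,4]]

```text
time_s: 38.3
eef_pos: [0.5141, 0.2303, 0.1512]
eef_rot: [-0.001, 0.988, -0.155, 0.002]
wrist_force: [0.2, 0.3, 6.0]
opening: 0.334
```

```bash
python3 -c "
from h import *
state()
"
```

```text
t 38.3 tcp [0.5141 0.2303 0.1512] x [ 0.952 -0.306  0.004] z [ 0.004  0.001 -1.   ] F [0.2 0.3 6. ] T [0.06 0.08 0.1 ] op 0.334 q [ 0.21  0.25  1.72 -0.    1.17  0.52]
```

```bash
python3 -c "
from h import *
import pickle
s=state()
c=viewer.get_calibration('wrist'); im=viewer.camera('wrist'); cv2.imwrite('pics/w17.png',im[:,:,::-1]); pickle.dump((c,s['eef_pos']),open('w17.pkl','wb'))
a=cv2.convertScaleAbs(cv2.imread('pics/w17.png')[190:360,190:370],alpha=4)
cv2.imwrite('pics/c17.png',cv2.resize(a,(635,600),interpolation=cv2.INTER_CUBIC))
"
```

```text
t 38.3 tcp [0.5141 0.2303 0.1512] x [ 0.952 -0.306  0.004] z [ 0.004  0.001 -1.   ] F [0.2 0.3 6. ] T [0.06 0.08 0.1 ] op 0.334 q [ 0.21  0.25  1.72 -0.    1.17  0.52]
```

View pics/c17.png

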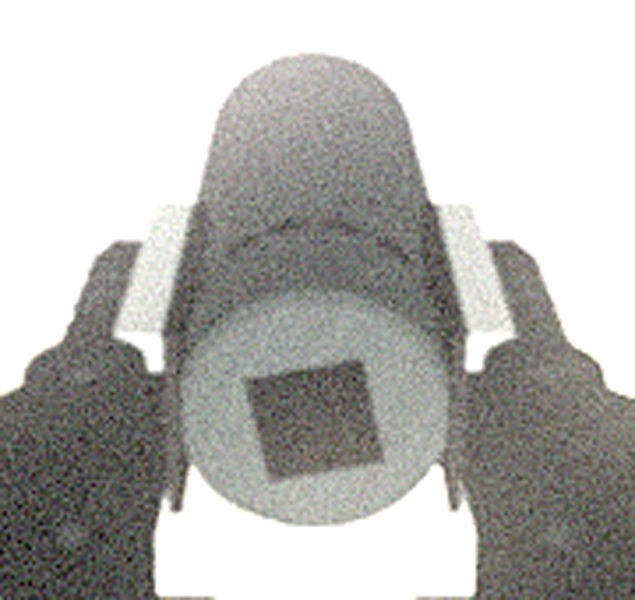

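>>> step_arm:
  plan:
    - [[0,0,-0.015],[0,0,0]]
    - [[0,0,-0.035],[0,0,0]]
    - [[0.003,0.02,-0.06],[0,0,-6]]
    - [[0.01,0.055,-0.085],[0,0,-14]]
    - [[0.018,0.085,-0.09],[0,0,-22]]

```text
time_s: 38.85
eef_pos: [0.5047, 0.1429, 0.2426]
eef_rot: [-0.0, 0.999, 0.041, 0.003]
wrist_force: [0.3, -0.5, -3.9]
opening: 0.334
```

```bash
python3 -c "
from h import *
togo([.512,.117,.24],7)
"
```

```text
t 38.85 tcp [0.5047 0.1429 0.2426] x [0.997 0.081 0.006] z [ 0.005  0.    -1.   ] F [ 0.3 -0.5 -3.9] T [-0.03 -0.04  0.02] op 0.334 q [ 0.05  0.06  1.73  0.    1.34 -0.03]
shift [0.0052 0.0264 0.0026] turn [ 0.01 -0.32 -2.35]
```

>>> step_arm:
  plan:
    - [[0.005,0.026,0.002],[0,0,-2.3]]
    - [[0.005,0.026,0.002],[0,0,-2.3]]
    - [[0.005,0.026,0.002],[0,0,-2.3]]

```text
time_s: 39.15
eef_pos: [0.5104, 0.1177, 0.2374]
eef_rot: [-0.0, 0.998, 0.056, 0.0]
wrist_force: [-0.6, 0.0, -3.7]
opening: 0.335
```

```bash
python3 -c "
from h import *
import pickle
s=state()
c=viewer.get_calibration('wrist'); im=viewer.camera('wrist'); cv2.imwrite('pics/w18.png',im[:,:,::-1]); pickle.dump((c,s['eef_pos']),open('w18.pkl','wb'))
u,v=proj(c,[.5134,.2306,.11]);u=int(u)-40;v=max(0,int(v)-40);print(u,v)
a=cv2.imread('pics/w18.png')[v:v+80,u:u+80]
cv2.imwrite('pics/c18.png',cv2.resize(a,(600,600),interpolation=cv2.INTER_CUBIC))
"
```

```text
t 39.15 tcp [0.5104 0.1177 0.2374] x [0.994 0.111 0.   ] z [ 0.     0.001 -1.   ] F [-0.6  0.  -3.7] T [ 0.01 -0.01 -0.02] op 0.335 q [-0.    0.07  1.74  0.    1.34 -0.11]
260 12
```

View pics/c18.png

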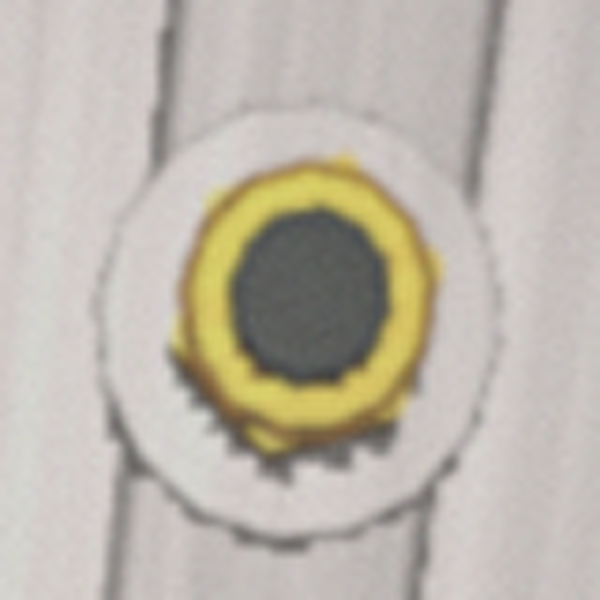

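```bash
python3 -c "
from h import *
togo([.514,.2302,.18],8)
"
```

```text
t 39.2 tcp [0.5104 0.1183 0.2374] x [0.994 0.112 0.001] z [ 0.     0.001 -1.   ] F [ 1.   0.7 -3.1] T [ 0.03 -0.   -0.03] op 0.339 q [ 0.    0.07  1.74  0.    1.34 -0.11]
shift [ 0.0161 -0.1107  0.0575] turn [-0.05 -0.03 -1.56]
```

>>> step_arm:
  plan:
    - [[0.006,-0.04,0.0],[0,0,-0.8]]
    - [[0.012,-0.08,0.02],[0,0,-1.5]]
    - [[0.016,-0.1105,0.04],[0,0,-1.5]]
    - [[0.016,-0.1105,0.057],[0,0,-1.5]]
    - [[0.016,-0.1105,0.057],[0,0,-1.5]]

```text
time_s: 39.7
eef_pos: [0.5116, 0.2312, 0.1777]
eef_rot: [0.0, 0.997, 0.071, -0.002]
wrist_force: [-1.0, 0.0, -2.9]
opening: 0.336
```

>>> step_arm:
  plan:
    - [[0,0,0.005],[0,0,0]]
    - [[0,0,0.009],[0,0,0]]
    - [[0,0,0.01],[0,0,0]]
    - [[0,0,0.01],[0,0,0]]
    - [[0,0,0.01],[0,0,0]]

```text
time_s: 40.2
eef_pos: [0.5151, 0.2295, 0.1718]
eef_rot: [-0.0, 0.998, 0.069, 0.002]
wrist_force: [-0.5, 0.2, -3.2]
opening: 0.337
```

```bash
python3 -c "
from h import *
togo([.514,.2303,.161],8)
"
```

```text
t 40.2 tcp [0.5151 0.2295 0.1718] x [0.99  0.138 0.003] z [ 0.003  0.001 -1.   ] F [-0.5  0.2 -3.2] T [0.02 0.03 0.  ] op 0.337 q [0.21 0.22 1.7  0.   1.21 0.07]
shift [-0.001  -0.001   0.0108] turn [-0.01 -0.2  -0.07]
```

>>> step_arm:
  plan:
    - [[-0.0009,-0.0009,0.002],[0,0,0]]
    - [[-0.0009,-0.0009,0.005],[0,0,0]]
    - [[-0.0009,-0.0009,0.008],[0,0,0]]
    - [[-0.0009,-0.0009,0.011],[0,0,0]]
    - [[-0.0009,-0.0009,0.011],[0,0,0]]

```text
time_s: 40.7
eef_pos: [0.5133, 0.2304, 0.1595]
eef_rot: [-0.0, 0.998, 0.069, 0.001]
wrist_force: [-0.7, 0.1, -3.4]
opening: 0.335
```

>>> step_arm:
  plan:
    - [[0,0,0.003],[0,0,0]]
    - [[0,0,0.006],[0,0,0]]
    - [[0,0,0.0085],[0,0,0]]
    - [[0,0,0.01],[0,0,0]]
    - [[0,0,0.01],[0,0,0]]

```text
time_s: 41.2
eef_pos: [0.5139, 0.2307, 0.1514]
eef_rot: [-0.0, 0.998, 0.07, 0.001]
wrist_force: [-3.9, 0.1, 4.0]
opening: 0.338
```

```bash
python3 -c "
from h import *
state()
"
```

```text
t 41.2 tcp [0.5139 0.2307 0.1514] x [0.99  0.139 0.003] z [ 0.003  0.001 -1.   ] F [-3.9  0.1  4. ] T [-0.2   0.73 -0.02] op 0.338 q [0.21 0.25 1.72 0.   1.18 0.07]
```

>>> step_arm:
  plan:
    - [[-0.0006,0,0],[0,0,4]]
    - [[-0.0006,0,0],[0,0,8]]
    - [[-0.0006,0,0],[0,0,9]]
    - [[-0.0006,0,0],[0,0,9]]

```text
time_s: 41.6
eef_pos: [0.5139, 0.2304, 0.1514]
eef_rot: [-0.0, 1.0, -0.008, 0.002]
wrist_force: [-1.3, -2.0, 6.1]
opening: 0.339
```

```bash
python3 -c "
from h import *
state()
"
```

```text
t 41.6 tcp [0.5139 0.2304 0.1514] x [ 1.    -0.017  0.004] z [ 0.004  0.001 -1.   ] F [-1.3 -2.   6.1] T [-0.36  0.42 -0.01] op 0.339 q [ 0.21  0.25  1.72 -0.    1.17  0.23]
```

>>> step_arm:
  plan:
    - [[0,0,0],[0,0,2]]
    - [[0,0,0],[0,0,2]]

```text
time_s: 41.8
eef_pos: [0.5138, 0.2305, 0.1514]
eef_rot: [-0.0, 1.0, -0.026, 0.002]
wrist_force: [-1.7, -0.7, 5.9]
opening: 0.337
```

```bash
python3 -c "
from h import *
state()
"
```

```text
t 41.8 tcp [0.5138 0.2305 0.1514] x [ 0.999 -0.052  0.004] z [ 0.004  0.001 -1.   ] F [-1.7 -0.7  5.9] T [-0.31  0.4   0.09] op 0.337 q [ 0.21  0.25  1.72 -0.    1.17  0.26]
```

>>> step_arm:
  plan:
    - [[0,0,0],[0,0,2]]
    - [[0,0,0],[0,0,3]]
    - [[0,0,0],[0,0,3]]

```text
time_s: 42.1
eef_pos: [0.5138, 0.2305, 0.1514]
eef_rot: [-0.0, 0.999, -0.052, 0.002]
wrist_force: [-1.4, -0.4, 4.9]
opening: 0.334
```

```bash
python3 -c "
from h import *
state()
"
```

```text
t 42.1 tcp [0.5138 0.2305 0.1514] x [ 0.995 -0.103  0.004] z [ 0.004  0.    -1.   ] F [-1.4 -0.4  4.9] T [-0.29  0.43  0.32] op 0.334 q [ 0.21  0.25  1.72 -0.    1.17  0.31]
```

>>> step_arm:
  plan:
    - [[0,0,0],[0,0,2]]
    - [[0,0,0],[0,0,3]]
    - [[0,0,0],[0,0,3]]

```text
time_s: 42.4
eef_pos: [0.5138, 0.2305, 0.1514]
eef_rot: [-0.0, 0.997, -0.078, 0.002]
wrist_force: [-1.2, -1.1, 6.8]
opening: 0.336
```

```bash
python3 -c "
from h import *
state()
"
```

```text
t 42.4 tcp [0.5138 0.2305 0.1514] x [ 0.988 -0.155  0.004] z [ 0.004  0.    -1.   ] F [-1.2 -1.1  6.8] T [-0.35  0.46  0.25] op 0.336 q [ 0.21  0.25  1.72 -0.    1.17  0.37]
```

>>> step_arm:
  plan:
    - [[0,0,0],[0,0,-2.5]]
    - [[0,0,0],[0,0,-2.5]]
    - [[0,0,0],[0,0,-2.5]]

```text
time_s: 42.7
eef_pos: [0.5138, 0.2305, 0.1514]
eef_rot: [-0.0, 0.998, -0.056, 0.002]
wrist_force: [-2.1, -2.1, 4.8]
opening: 0.335
```

```bash
python3 -c "
from h import *
state()
im=viewer.camera('side'); cv2.imwrite('pics/s20.png',im[:,:,::-1])
a=im[140:270,225:385,::-1]
cv2.imwrite('pics/c20.png',cv2.resize(a,(720,585),interpolation=cv2.INTER_CUBIC))
im=viewer.camera('top'); cv2.imwrite('pics/t20.png',im[:,:,::-1])
state()
"
```

```text
t 42.7 tcp [0.5138 0.2305 0.1514] x [ 0.994 -0.111  0.004] z [ 0.004  0.    -1.   ] F [-2.1 -2.1  4.8] T [-0.34  0.43  0.37] op 0.335 q [ 0.21  0.25  1.72 -0.    1.17  0.32]
t 42.8 tcp [0.5138 0.2305 0.1514] x [ 0.994 -0.111  0.004] z [ 0.004  0.    -1.   ] F [-1.5 -1.5  5.4] T [-0.35  0.42  0.4 ] op 0.333 q [ 0.21  0.25  1.72 -0.    1.17  0.32]
```

View pics/c20.png

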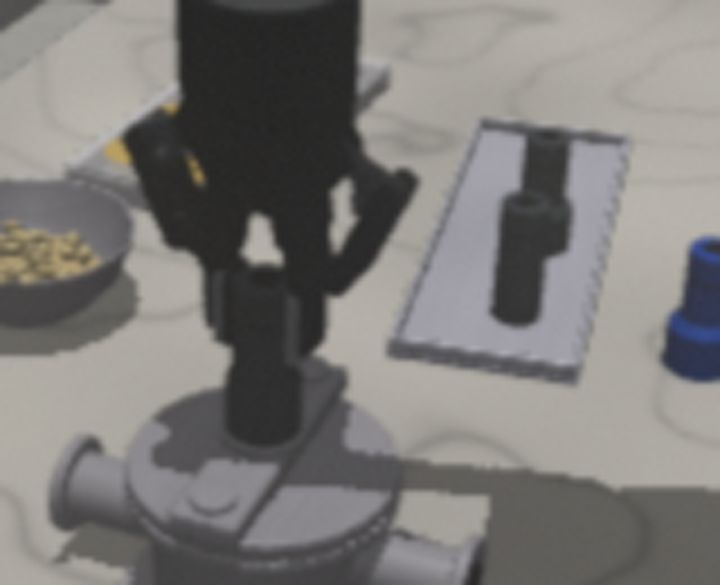

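View pics/t20.png

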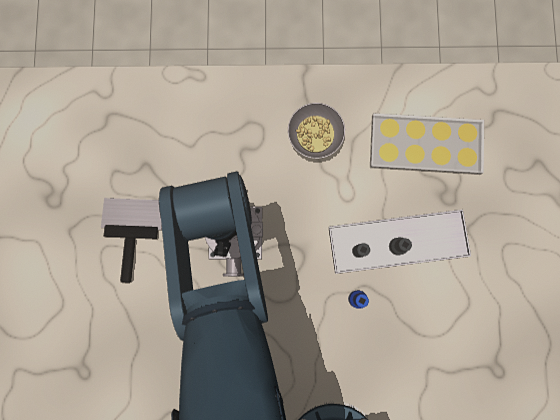

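```bash
python3 -c "
from bench import ticket
print(ticket.hand_in())
"
```

```text
the job is handed in; nothing more can be done
None
```

The nut is tight with the fitting socket gripped and fully seated on it, and I handed the job in at about 43 s. The hand-in gave no verdict.

**Finding the fit**
- **35.5 mm nose (far right in the top view):** this one fits. It seats on the washer and turns the nut both ways at about ±0.3 N m.
- **42 mm nose (middle):** too large. It dropped fully on, spun 34° with no torque and did not move the nut. I put it back upright in the tray.
- **31 mm nose (nearest the strainer):** never tried. I took it as too small by elimination.

**What went wrong**
- On the first try I drove the fitting socket too far. It slipped over the nut's corners at the stop, so I took it for the too-large one and put it back. The 42 mm trial showed the mistake.
- In the final tightening I again turned a little past the stop before I noticed. Each time the socket stayed fixed in the fingers.

**Final tightening:** I reseated the fitting socket, loosened the nut by about 26° so it was clearly slack, then turned it clockwise to tight. I lifted off to check and reseated it.

**Last checks**
- **Nut:** it stopped at the same angle on two separate tightenings, about 38° past its start. It now holds about 0.4 N m clockwise, which is more than the 0.3 N m needed to turn it. I could not read the joint angle directly.
- **Socket:** the gripper height matches fully seated to within about 0.5 mm, with about 8 N pressing on the washer. The side picture shows it upright and down on the washer.
- **Rest of the scene:** the other two sockets stand upright in the tray. The mould, scraper, bowl and blue look-alike are where they started.

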